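# Unlock the sample stage

### The job

The carriage of the small sample stage is locked by a spring-loaded captive screw. Pull the screw up against its spring and, still pulling gently, turn it counter-clockwise so that its thread catches and draws it out until it stays up by itself, clear of the carriage; let go of it, then slide the carriage to the stop at the far end. Never strain the screw's thread, and do not push over the flask or the bottle.

Things in the scene. Friction and masses are not known exactly. Their poses are not given: they have to be found in the camera images.
- stage: Low aluminium sample stage, base 110 x 270 x 14 mm, that stands fast on the worktop. Origin: centre of its underside; y along the slide direction, from the lock screw towards the free end. At its -y end a block and an arm, top 62 mm above the worktop, carry the collar; at the +y end an end block, 46 mm high. It is turned by up to 25 degrees.
- collar: Steel collar (nut), 38 mm across, 24 mm high, fixed on the stage's arm; the lock screw passes upright through it. Origin: on the screw's axis at the collar's underside, 62 mm above the worktop; axes as the stage's, z up. Its thread stands at most 30 N between screw and collar; a pull on the head of 13 to 18 N in all is right.
- thread (a point): Centre of the collar's top face, 86 mm above the worktop, axes as the stage's. Below it, hidden, is a right-hand two-start thread: 22 mm of rise a turn (3.5 mm per rad), 2.7 mm axial play, beginning at two opposite places whose direction cannot be seen.
- screw: Captive lock screw with a round knurled dark steel head, 25 mm across, 24 mm high. Origin: the head's centre, 38 mm above the collar's origin when the spring holds it down (head's underside 2 mm above the collar). This frame rises with the head but does not turn. The spring pulls it down with 5 N when down, 12 N when 23 mm up. Hard stop 24 mm up.
- head_top (a point): Centre of the head's top face. Down, the screw turns freely. It can be pulled up 8.5 to 13.5 mm (by its unknown angle) before it meets the thread. Turned counter-clockwise from above while pulled it rises with the thread, and has caught once over 15 mm up, at most 2 rad later. Let go then, it sinks by the play and stays (aim for 15 to 18 mm); earlier it springs back but keeps its angle.
- post (a point): Centre of the upright dark steel post on the carriage, 18 mm in diameter, 32 mm high (46 to 78 mm above the worktop); axes as the stage's. At the start 80 mm from the screw's axis along y. The carriage top is 92 x 80 mm, 46 mm above the worktop. The screw's 8 mm nose stands in a hole of the carriage's tongue; it is clear when the head is 13 mm up.
- carriage (a joint): Travel of the carriage along the collar's y, m: 0 locked at the screw, 0.100 against the far stop; moves with about 2 N of friction.
- flask: Conical glass flask, 80 mm across and 120 mm high, standing behind the stage; origin at the centre of its foot, z up. Bystander.
- bottle: Small white bottle with a cap, 44 mm across and 92 mm high, standing behind the stage; origin at the centre of its foot, z up. Bystander.

How it is judged (in metres and radians):
On the way, in this order (a step that is already met when the one before it is completed fails the run):
1. the screw stands threaded out, head at least 13 mm above its home height, let go, with the carriage still home (z of screw in the frame of collar above 0.051 m and contact force between the fingers and screw below 0.3 N and value of joint carriage below 0.01 m), for 0.2 s.
2. the carriage is at its far stop (value of joint carriage above 0.096 m), for 0.2 s.
At the end, for the whole second after the job is handed in: The screw's head stays by itself at least 13 mm above its home height (51 mm above the collar's origin), and the carriage rests within 4 mm of its far stop (travel over 96 mm) (z of screw in the frame of collar above 0.051 m and value of joint carriage above 0.096 m and linear speed of screw below 0.01 m/s); the robot touches nothing.
It fails at once if the thread is strained: more than 30 N between screw and collar (contact force between screw and collar above 30 N).
It fails at once if the flask or the bottle is pushed over (angle between any of flask, bottle's own z axis and vertical above 0.5 rad).
It also fails if it takes over 69 s, if anything falls off the work surface, if the arm or the gripper's body presses on something with over 40 N, if the wrist force passes 120 N, or if a joint passes its speed limit or range.

### The arm

A 6-joint arm with a two-finger parallel gripper is mounted at the origin on a cart in front of the work surface, level with it; the furniture and walls round the work are solid. World frame = base frame: x ahead of the robot, y to its left, z up, the work surface at z = 0. Lengths are in mm, angles in rad, forces in N, time in s.
With the tool pointing down it reaches from about 400 to 925 mm from the base axis. Payload 12.5 kg.
Tool frame: the origin (TCP) lies at the very end of the fingers, on their centre line; the grasp point (between the pads) lies 19 mm behind it; z points along the fingers, y is the direction in which the jaws open and shut (so a half turn about z gives the same grasp; the last joint's range is limited). The gripper opens to 95 mm and grips with 3 to 60 N. Pads are 20 mm wide; open, the fingers measure 119 mm over their backs; the gripper's body (75 mm by 180 mm) begins 59 mm behind the grasp point.
Start: joints at [1.081, 0.491, 1.559, -0, 1.092, -0.106], TCP at [234.016, 579.558, 183.461] pointing down, gripper open.
Joint ranges: [-3.1, 3.1], [-0.84, 2.19], [0.05, 2.79], [-1.13, 4.28], [0.06, 2.93], [-2.69, 2.69]. Speed limits (rad/s): [2.22, 2.22, 2.79, 3.14, 3.14, 3.14].

### API

Orientations are given as [roll, pitch, yaw] about the fixed x, y, z axes, in that order (R = Rz(yaw) Ry(pitch) Rx(roll)).
In Python, from cell import env, read_camera, get_calibration gives the robot as it stands.
- The arm moves only by the tool arm_command, never from a script. Its argument "targets" is a list of rows, each a list of 3 entries, a list of its own where there are three numbers: the turn, a rotation vector about the tool's x, y, z in rad, then the shift along the tool's x, y, z in m, then the closure in counts, from 0 (fully open) to 255 (shut). In form: [[[rx, ry, rz], [tx, ty, tz], fingers], ...]. A call has 1 to 8 rows; each row is the pose to reach, as a shift and turn from the pose commanded when the call began, along the tool's axes at that moment; what a row does not reach only later rows make up. A row lasts 1/10 s, in which the tool goes at most 50 mm and 8.59 degrees, less where a joint would pass 70% of its speed; a pose out of reach is approached as far as the arm can. A call with a gripper value outside its range is refused whole. The fingers move at their own pace and stop on an object; the grip force is fixed at half the most. Time passes only in rows, so rows that repeat a pose let the fingers close. It gives the time, the measured TCP pose, the force and the opening at its end, in the units of the state.
- env.state(): the state, without advancing time (a new reading comes with each control period).
- read_camera(name): name is "side" or "top" or "wrist"; returns (picture, depth): 480x640x3 uint8, blue, green, red; 480x640 float32, mm along the optical axis (not along the pixel's ray), 0 where there is no reading.
- get_calibration(name): a dict with "vfov" (degrees; the focal length in pixels is half the picture's height over the tangent of half this angle, whatever the lens; pixels are square), "cx", "cy" (the principal point, pixels), "world_from_camera" (4x4, takes a point from camera to world coordinates). Camera axes: x right, y down, z forward; pixel columns grow to the right and rows downward; lengths in mm; the calibration is good to about 2 mm. A picture is of the moment at which its call begins: read the wrist's pose just before it. get_calibration takes no time and is no camera call; for the wrist camera it gives the pose at the moment of the call.
- env.job_done(): hands the job in, once; it reports no verdict.
The state is a dict: "t": time; "joints": joint angles; "qvel": joint speeds; "tau": joint torques, N m; "eef_pos": TCP position; "tcp_rot": TCP orientation; "ft_force": force on the tool from outside, world axes, zero at the start; "moment": the same for the moment, N m; "opening": opening from 0.0 (shut) to 1.0 (fully open).
Only numpy, scipy, OpenCV 4.12 (cv2) and the standard library are available. Lean on these libraries where they do the work, as an engineer would, in place of code of your own. Each camera call takes 0.05 s, during which the arm holds its last target.

## Working session

There is one attempt and no reset: what is moved stays moved. The work goes in short steps, Python scripts to look and compute and a tool call to move; the robot and the scene stay as the last step left them, time stands still between calls to the robot, and variables do not carry over. Pictures are saved under pics/ and viewed, and the job is handed in when it is done.

Besides the shell and the picture viewer there is one more tool, called in YAML: its name, and indented under it one key for each argument. arm_command: Moves the arm, as the interface text tells. Its arguments: {"type":"object","properties":{"targets":{"type":"array"}},"required":["targets"]}

```bash
ls; mkdir -p pics
python3 - <<'E'
from cell import env, read_camera, get_calibration
import cv2,numpy as np
print(env.state())
for n in ("side","top"):
    p,d=read_camera(n); cv2.imwrite(f"pics/{n}0.png",p); np.save(f"pics/{n}0.npy",d); print(n,get_calibration(n))
E
```

```text
pics
{'t': 0.0, 'joints': array([ 1.08140450e+00,  4.91553485e-01,  1.55946944e+00, -4.43442400e-05,
        1.09168820e+00, -1.05600469e-01]), 'qvel': array([-2.57847615e-04, -9.95338170e-04, -8.91464947e-05, -1.29236639e-04,
        2.17668279e-04, -3.04142138e-04]), 'tau': array([-9.28051086e-04, -6.12622690e+01, -2.58183485e+01,  6.92748372e-02,
        4.82683978e-02, -1.39406397e-04]), 'eef_pos': array([233.87890164, 579.28159596, 182.85865616]), 'tcp_rot': array([-3.14047626e+00, -7.87830493e-05,  2.75782171e+00]), 'ft_force': array([ 0.34326108, -0.09099961, -0.11129435]), 'moment': array([ 0.00321355, -0.04210369,  0.0257705 ]), 'opening': 0.9984162631472322}
side {'vfov': 52.014899611390746, 'cx': 327.52938170616653, 'cy': 248.1904156777259, 'world_from_camera': array([[ 9.43587829e-01, -2.07221300e-01,  2.58266027e-01,
         4.18285768e+02],
       [-3.31073530e-01, -5.77031622e-01,  7.46608884e-01,
        -7.24542342e+02],
       [-5.68559875e-03, -7.89996101e-01, -6.13085503e-01,
         6.22277503e+02],
       [ 0.00000000e+00,  0.00000000e+00,  0.00000000e+00,
         1.00000000e+00]])}
top {'vfov': 51.50114445915367, 'cx': 322.1761236108083, 'cy': 249.16142479962684, 'world_from_camera': array([[-7.77911067e-02, -9.73611057e-01,  2.14546158e-01,
         4.66032651e+02],
       [-9.96957394e-01,  7.48991572e-02, -2.15886942e-02,
        -8.78912465e+01],
       [ 4.94966501e-03, -2.15572787e-01, -9.76475230e-01,
         9.32702439e+02],
       [ 0.00000000e+00,  0.00000000e+00,  0.00000000e+00,
         1.00000000e+00]])}
```

View pics/side0.png

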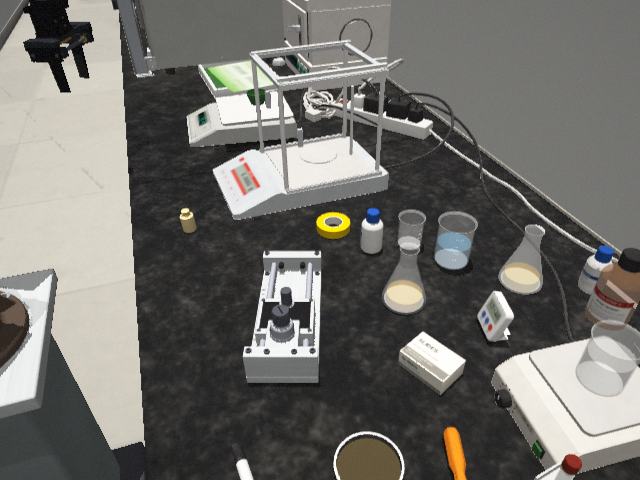

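View pics/top0.png

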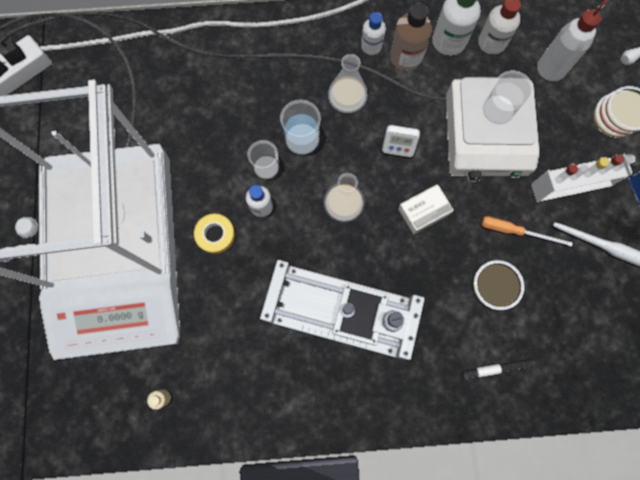

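The stage's screw is at about (393,320) in the top view, with the post at (348,310) and the free end to the left. In the side view the screw is at about (281,318). I'll enlarge these.

Run:
```python
import cv2,numpy as np
a=cv2.imread("pics/top0.png")[250:370,250:440]; cv2.imwrite("pics/topc.png",cv2.resize(a,None,fx=4,fy=4,interpolation=cv2.INTER_CUBIC))
a=cv2.imread("pics/side0.png")[240:390,230:340]; cv2.imwrite("pics/sidec.png",cv2.resize(a,None,fx=4,fy=4,interpolation=cv2.INTER_CUBIC))
d=np.load("pics/top0.npy"); print(d[314:328:2,384:404:2].astype(int))
```

```text
[[867 845 844 826 818 816 820 815 818 820]
 [858 844 843 814 815 817 813 816 817 816]
 [844 840 833 815 818 815 815 813   0 816]
 [843 840 821 816 814 816 816 814 814 813]
 [844 839 831 814 816 813 815 816 813 813]
 [846 838 840 822 815 815 813 813 815 815]
 [858 841 841 839 825 816 813 813 821 838]]
```

View pics/topc.png

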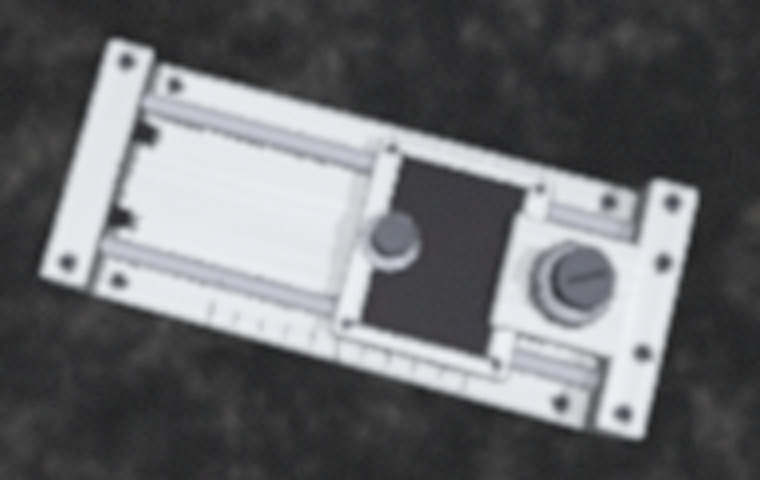

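View pics/sidec.png

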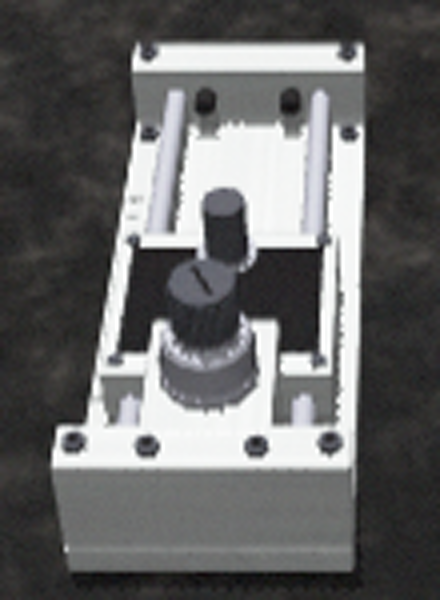

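```bash
cat > h.py <<'E'
from cell import env, read_camera, get_calibration
import cv2,numpy as np
from scipy.spatial.transform import Rotation as R
def ray(cal,u,v):
    f=240/np.tan(np.radians(cal["vfov"])/2); T=cal["world_from_camera"]
    d=T[:3,:3]@np.array([(u-cal["cx"])/f,(v-cal["cy"])/f,1]); return T[:3,3],d
def onz(cal,u,v,z):
    o,d=ray(cal,u,v); return o+d*(z-o[2])/d[2]
def crop(x,y,x0,y0,s): return x0+(x+.5)/s-.5, y0+(y+.5)/s-.5
def tool():
    s=env.state(); r=R.from_euler('xyz',s["tcp_rot"]).as_matrix(); return s,r
E
python3 - <<'E'
from h import *
T=get_calibration("top");S=get_calibration("side")
t=lambda x,y,z:onz(T,*crop(x,y,250,250,4),z).round(1)
s=lambda x,y,z:onz(S,*crop(x,y,230,240,4),z).round(1)
print("head",t(583,273,112),s(201,283,112))
print("post",t(394,234,78),s(224,194,78))
for p in [(115,38),(155,50),(42,278),(90,290)]: print("endblk46",t(*p,46))
for p in [(655,180),(697,190),(598,425),(643,437)]: print("arm62",t(*p,62))
for p in [(134,45),(362,45)]: print("S endblk46",s(*p,46))
for p in [(55,430),(357,430),(55,466),(350,466)]: print("S arm62",s(*p,62))
E
```

```text
head [ 522.1 -216.8  112. ] [ 519. -219.  112.]
post [ 547.2 -143.1   78. ] [ 547.8 -139.1   78. ]
endblk46 [648.5 -26.7  46. ]
endblk46 [641.5 -44.5  46. ]
endblk46 [542.9  11.8  46. ]
endblk46 [536.  -9.  46.]
arm62 [ 563.4 -260.7   62. ]
arm62 [ 557.6 -278.5   62. ]
arm62 [ 460.7 -224.    62. ]
arm62 [ 454.2 -242.6   62. ]
S endblk46 [543.1  10.7  46. ]
S endblk46 [645.1 -25.8  46. ]
S arm62 [ 458.4 -225.2   62. ]
S arm62 [ 563.5 -262.6   62. ]
S arm62 [ 454.9 -241.9   62. ]
S arm62 [ 555.7 -277.8   62. ]
```

Run:
```python
from h import *
d=np.load("pics/top0.npy"); T=get_calibration("top"); f=240/np.tan(np.radians(T["vfov"])/2)
v,u=np.mgrid[0:480,0:640]; P=np.stack([(u-T["cx"])/f*d,(v-T["cy"])/f*d,d],-1)@T["world_from_camera"][:3,:3].T+T["world_from_camera"][:3,3]
m=d>0; P=P[m]
d2=np.load("pics/side0.npy"); S=get_calibration("side"); f=240/np.tan(np.radians(S["vfov"])/2)
Q=np.stack([(u-S["cx"])/f*d2,(v-S["cy"])/f*d2,d2],-1)@S["world_from_camera"][:3,:3].T+S["world_from_camera"][:3,3]
P=np.vstack([P,Q[d2>0]])
print("      y:",list(range(-300,700,50)))
for x in range(200,900,50):
    r=[]
    for y in range(-300,700,50):
        k=(abs(P[:,0]-x)<25)&(abs(P[:,1]-y)<25); r.append(int(np.percentile(P[k,2],99.5)) if k.sum()>5 else -99)
    print(x,r)
print(onz(T,344,204,0),onz(T,260,208,0))
```

```text
y: [-300, -250, -200, -150, -100, -50, 0, 50, 100, 150, 200, 250, 300, 350, 400, 450, 500, 550, 600, 650]
200 [-99, -99, -99, -99, -99, -99, -99, -99, -99, -99, -99, -99, -99, -99, -99, -99, 334, 403, 400, -99]
250 [-99, -99, -99, -99, -99, -99, -99, -99, -99, -99, -99, -99, -99, -99, -99, -99, 390, 403, 384, 334]
300 [3, 4, 4, 4, 4, 3, 4, 3, 3, 3, 4, 4, 3, 4, 4, 3, 2, 1, 334, 334]
350 [3, 4, 3, 4, 4, 4, 4, 4, 4, 4, 4, 4, 3, 3, 4, 4, 3, 2, 2, 2]
400 [3, 4, 3, 4, 4, 4, 4, 4, 4, 4, 52, 4, 4, 4, 3, 4, 3, 1, 2, 2]
450 [3, 67, 34, 3, 4, 3, 4, 4, 4, 4, 48, 4, 4, 4, 4, 4, 4, 38, 37, 35]
500 [3, 112, 114, 51, 47, 15, 3, 4, 4, 44, 49, 50, 51, 51, 47, 4, 4, 60, 61, 63]
550 [60, 109, 113, 80, 46, 36, 51, 4, 4, 62, 67, 68, 68, 70, 66, 4, 4, 83, 83, 83]
600 [4, 4, 47, 49, 36, 48, 49, 4, 4, 74, 75, 76, 76, 298, 299, 4, 3, 83, 84, 84]
650 [4, 3, 4, 3, 12, 50, 47, 4, 4, 302, 309, 315, 316, 306, 298, 4, 3, 84, 116, 116]
700 [35, 32, 7, 25, 4, 4, 4, 21, 22, 302, 309, 86, 88, 307, 305, 4, 3, 84, 115, 117]
750 [36, 34, 79, 121, 27, 4, 94, 22, 22, 301, 309, 88, 89, 306, 305, 4, 42, 84, 84, 84]
800 [3, 3, 45, 70, 5, 58, 89, 4, 4, 302, 309, 85, 176, 306, 306, 4, 4, 42, 61, 90]
850 [68, 69, 4, 4, 93, 91, 70, 4, 4, 298, 308, 306, 306, 304, 306, 4, 3, 2, 2, 98]
[ 758.02745368 -158.19839533    0.        ] [762.40458756   6.22615814   0.        ]
```

```bash
cat >> h.py <<'E'
def go(x,y,z,yaw=None):
    s,r=tool(); d=r.T@(np.array([x,y,z])-s["eef_pos"])/1000
    rt=R.from_euler('xyz',[np.pi,0,yaw if yaw is not None else s["tcp_rot"][2]]).as_matrix()
    rv=R.from_matrix(r.T@rt).as_rotvec()
    print("turn",rv.round(4),"shift",d.round(4))
E
python3 -c "
from h import *
go(430,210,200,1.76)"
```

```text
turn [-1.000e-03  4.000e-04  9.978e-01] shift [-0.3201 -0.2691 -0.0168]
```

arm_command:
  targets:
    - [[0,0,1.0],[-0.32,-0.269,-0.017],0]
    - [[0,0,1.0],[-0.32,-0.269,-0.017],0]
    - [[0,0,1.0],[-0.32,-0.269,-0.017],0]
    - [[0,0,1.0],[-0.32,-0.269,-0.017],0]
    - [[0,0,1.0],[-0.32,-0.269,-0.017],0]
    - [[0,0,1.0],[-0.32,-0.269,-0.017],0]
    - [[0,0,1.0],[-0.32,-0.269,-0.017],0]
    - [[0,0,1.0],[-0.32,-0.269,-0.017],0]

```text
t: 0.9
eef_pos: [421.9, 224.7, 199.8]
tcp_rot: [3.142, -0.0, 1.754]
ft_force: [1.6, 0.8, 0.8]
opening: 0.996
```

```bash
python3 -c "
from h import *
print(env.state()['joints'])
go(505,-205,200,0.76)"
```

```text
[3.50966748e-01 2.62984508e-01 1.88528189e+00 1.06288783e-04
 9.93230316e-01 1.67291677e-01]
turn [ 0.000e+00 -1.000e-04  9.944e-01] shift [-4.376e-01  3.300e-03 -3.000e-04]
```

arm_command:
  targets:
    - [[0,0,1.0],[-0.43,0.003,0],0]
    - [[0,0,1.0],[-0.43,0.003,0],0]
    - [[0,0,1.0],[-0.43,0.003,0],0]
    - [[0,0,1.0],[-0.43,0.003,0],0]
    - [[0,0,1.0],[-0.43,0.003,0],0]
    - [[0,0,1.0],[-0.43,0.003,0],0]
    - [[0,0,1.0],[-0.43,0.003,0],0]
    - [[0,0,1.0],[-0.43,0.003,0],0]

```text
t: 1.7
eef_pos: [498.4, -168.1, 199.6]
tcp_rot: [-3.141, -0.0, 0.754]
ft_force: [1.0, 0.7, 0.0]
opening: 0.999
```

```bash
python3 -c "
from h import *
print(env.state()['joints'])
go(520.5,-217,240,-0.3)"
```

```text
[-4.51094462e-01  3.32941780e-01  1.77892676e+00  2.05833558e-04
  1.02991547e+00  3.65709314e-01]
turn [-3.0000e-04  0.0000e+00  1.0539e+00] shift [-0.0173  0.0508 -0.0404]
```

arm_command:
  targets:
    - [[0,0,1.05],[-0.017,0.051,-0.03],0]
    - [[0,0,1.05],[-0.017,0.051,-0.03],0]
    - [[0,0,1.05],[-0.017,0.051,-0.03],0]
    - [[0,0,1.05],[-0.017,0.051,-0.03],0]
    - [[0,0,1.05],[-0.017,0.051,-0.03],0]
    - [[0,0,1.05],[-0.017,0.051,-0.03],0]
    - [[0,0,1.05],[-0.017,0.051,-0.03],0]
    - [[0,0,1.05],[-0.017,0.051,-0.03],0]

```text
t: 2.5
eef_pos: [521.1, -214.6, 229.4]
tcp_rot: [-3.141, 0.0, -0.295]
ft_force: [1.0, 0.1, 0.0]
opening: 0.997
```

arm_command:
  targets:
    - [[0,0,0.98],[0,0,0],0]
    - [[0,0,0.98],[0,0,0],0]
    - [[0,0,0.98],[0,0,0],0]
    - [[0,0,0.98],[0,0,0],0]
    - [[0,0,0.98],[0,0,0],0]
    - [[0,0,0.98],[0,0,0],0]
    - [[0,0,0.98],[0,0,0],0]
    - [[0,0,0.98],[0,0,0],0]

```text
t: 3.3
eef_pos: [521.1, -214.6, 229.5]
tcp_rot: [3.141, 0.0, -1.269]
ft_force: [0.5, -0.5, -0.1]
opening: 1.001
```

```bash
python3 -c "
from h import *
s=env.state();print(s['joints'],s['eef_pos'],s['tcp_rot'])
c=get_calibration('wrist');print(c)
p,d=read_camera('wrist');cv2.imwrite('pics/w1.png',p);np.save('pics/w1.npy',d)
go(520.5,-217,240,-1.29)"
```

```text
[-5.07943187e-01  3.58789559e-01  1.65062241e+00  1.23504527e-04
  1.13255844e+00  2.33185124e+00] [ 521.12783331 -214.63067934  229.50174517] [ 3.14141309e+00  3.50650145e-04 -1.26905056e+00]
{'vfov': 68.54086162188325, 'cx': 320.14747765877127, 'cy': 236.75552880819123, 'world_from_camera': array([[-9.55017565e-01, -2.83087370e-01, -8.83345387e-02,
         5.45686997e+02],
       [-2.96548873e-01,  9.12129838e-01,  2.82980430e-01,
        -2.95007778e+02],
       [ 4.64382717e-04,  2.96446789e-01, -9.55049258e-01,
         4.28884398e+02],
       [ 0.00000000e+00,  0.00000000e+00,  0.00000000e+00,
         1.00000000e+00]])}
turn [0.0002 0.0003 0.0232] shift [ 0.002   0.0013 -0.0105]
```

View pics/w1.png

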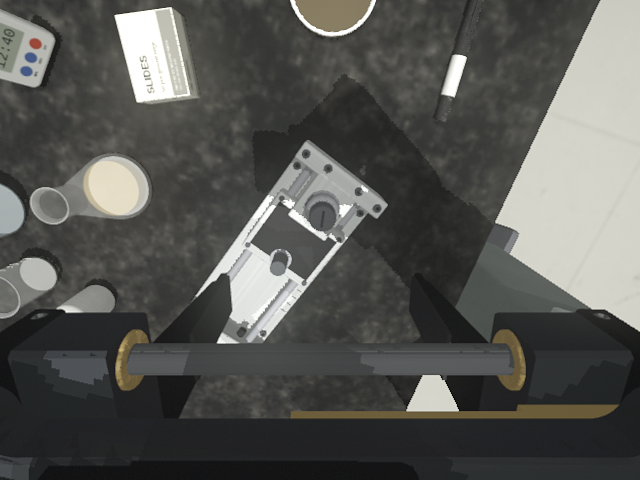

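```bash
python3 -c "
from h import *
a=cv2.imread('pics/w1.png')[170:290,240:400]; cv2.imwrite('pics/w1c.png',cv2.resize(a,None,fx=5,fy=5,interpolation=cv2.INTER_CUBIC))"
```

```text
(no output)
```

View pics/w1c.png

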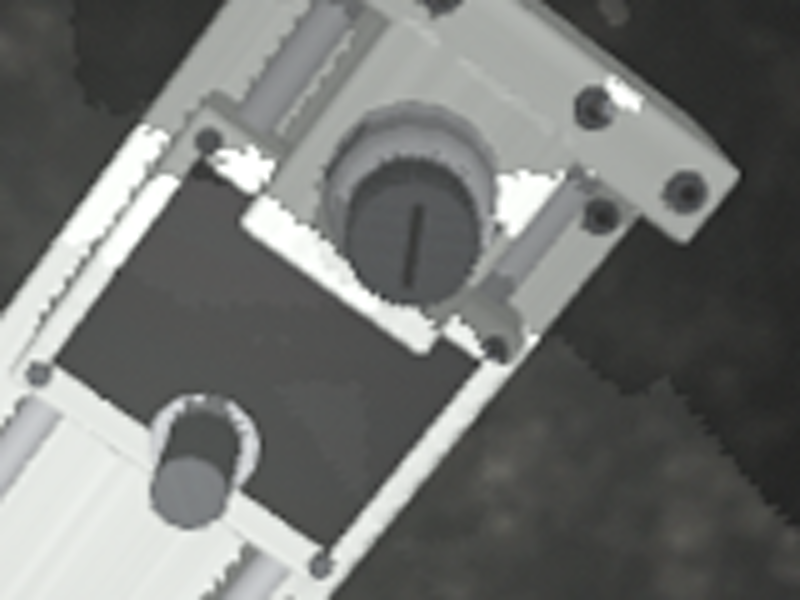

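```bash
python3 -c "
from h import *
W=get_calibration('wrist')
print(onz(W,*crop(413,243,240,170,5),112),onz(W,*crop(189,492,240,170,5),78))
go(520.5,-217,130)
print(env.state()['ft_force'])"
```

```text
[ 519.93364111 -218.88394614  112.        ] [ 546.49110378 -143.88509635   78.        ]
turn [0.0002 0.0003 0.    ] shift [0.0021 0.0013 0.0995]
[-0.26882198 -0.26107737 -0.17164666]
```

```bash
python3 -c "
from h import *
go(520.3,-218.2,130)"
```

```text
turn [0.0002 0.0003 0.    ] shift [0.0032 0.0019 0.0995]
```

arm_command:
  targets:
    - [[0,0,0],[0.003,0.002,0.05],0]
    - [[0,0,0],[0.003,0.002,0.1],0]
    - [[0,0,0],[0.003,0.002,0.1],120]
    - [[0,0,0],[0.003,0.002,0.1],120]
    - [[0,0,0],[0.003,0.002,0.1],120]
    - [[0,0,0],[0.003,0.002,0.1],120]

```text
t: 3.95
eef_pos: [521.1, -218.6, 131.9]
tcp_rot: [-3.139, -0.002, -1.271]
ft_force: [-0.6, -0.4, 0.1]
opening: 0.723
```

```bash
python3 -c "
from h import *
s=env.state();print(s['joints'],s['eef_pos'],s['tcp_rot'],s['opening'],s['ft_force'])
p,d=read_camera('wrist');cv2.imwrite('pics/w2.png',p);np.save('pics/w2.npy',d)
s=env.state();print(s['opening'])
a=p[200:400,200:440];cv2.imwrite('pics/w2c.png',cv2.resize(a,None,fx=3,fy=3,interpolation=cv2.INTER_CUBIC))"
```

```text
[-5.14086768e-01  4.63671641e-01  1.76888204e+00  1.51250261e-04
  9.05491317e-01  2.32778536e+00] [ 521.14576728 -218.58604723  131.91607875] [-3.13906961e+00 -2.49686767e-03 -1.27117211e+00] 0.7230359562727754 [-0.57728131 -0.42242459  0.117534  ]
0.6771043152931654
```

View pics/w2.png

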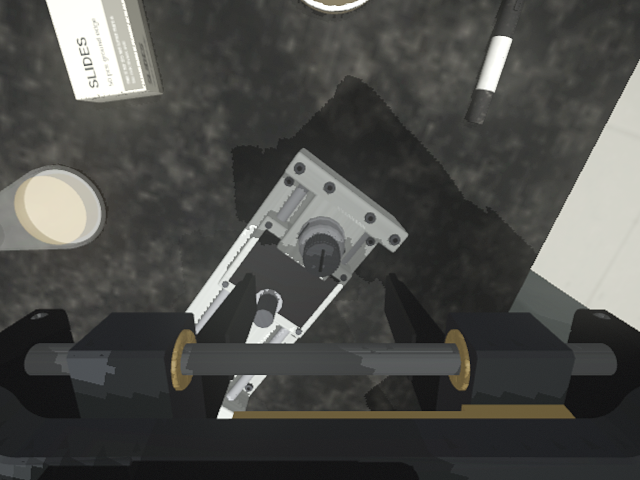

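View pics/w2c.png

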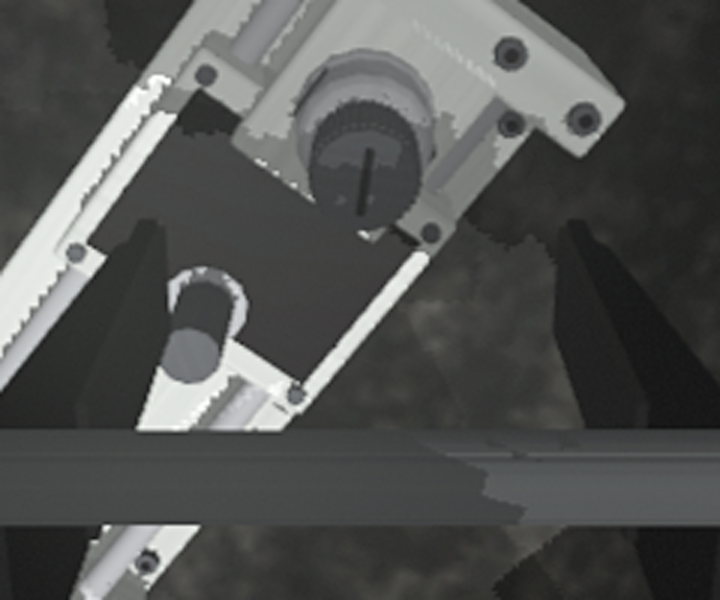

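```bash
python3 -c "
from h import *
W=get_calibration('wrist')
h=onz(W,*crop(365,180,200,200,3),112);p=onz(W,*crop(189,356,200,200,3),78)
print(h,p)
s,r=tool();print(s['eef_pos'],s['opening'],s['ft_force']);print(r.T@(h-s['eef_pos']))
L=onz(W,*crop(148,222,200,200,3),s['eef_pos'][2]);Q=onz(W,*crop(575,222,200,200,3),s['eef_pos'][2]);print(L,Q,(L+Q)/2)
go(520.3,-218.5,110)
"
```

```text
[ 519.83887231 -219.02063543  112.        ] [ 546.41445585 -144.17945826   78.        ]
[ 520.94319783 -218.51102381  131.60337982] 0.6771043152931654 [-0.59479214  0.91701246  0.28750915]
[ 0.11808275  1.24863639 19.6009873 ]
[ 561.72283881 -204.30322663  131.60337982] [ 478.39821309 -230.03588292  131.60337982] [ 520.06052595 -217.16955478  131.60337982]
turn [-0.0022 -0.0022  0.    ] shift [-0.0002  0.0007  0.0216]
```

arm_command:
  targets:
    - [[0,0,0],[0,0.001,0.02],150]
    - [[0,0,0],[0,0.001,0.03],160]
    - [[0,0,0],[0,0.001,0.036],160]
    - [[0,0,0],[0,0.001,0.039],160]
    - [[0,0,0],[0,0.001,0.039],160]
    - [[0,0,0],[0,0.001,0.039],160]
    - [[0,0,0],[0,0.001,0.039],160]

```text
t: 4.7
eef_pos: [519.4, -218.5, 91.1]
tcp_rot: [-3.141, -0.0, -1.272]
ft_force: [-0.2, 0.8, -0.0]
opening: 0.368
```

```bash
python3 -c "
from h import *
s=env.state();print(s['eef_pos'],s['tcp_rot'],s['opening'],s['ft_force'],s['moment'])
p,d=read_camera('wrist');a=p[200:400,200:440];cv2.imwrite('pics/w3c.png',cv2.resize(a,None,fx=3,fy=3,interpolation=cv2.INTER_CUBIC))
p,d=read_camera('side');a=p[220:370,200:360];cv2.imwrite('pics/s3c.png',cv2.resize(a,None,fx=4,fy=4,interpolation=cv2.INTER_CUBIC))"
```

```text
[ 519.43484915 -218.51955837   91.07033715] [-3.14107425e+00 -4.09068998e-04 -1.27211133e+00] 0.3677474140018607 [-0.23182949  0.78395214 -0.03396025] [0.05711833 0.14996585 0.02307881]
```

View pics/w3c.png

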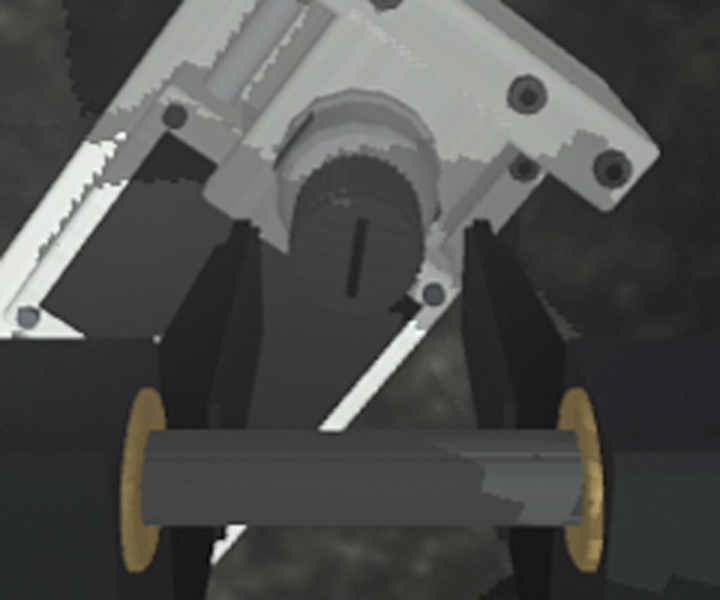

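View pics/s3c.png

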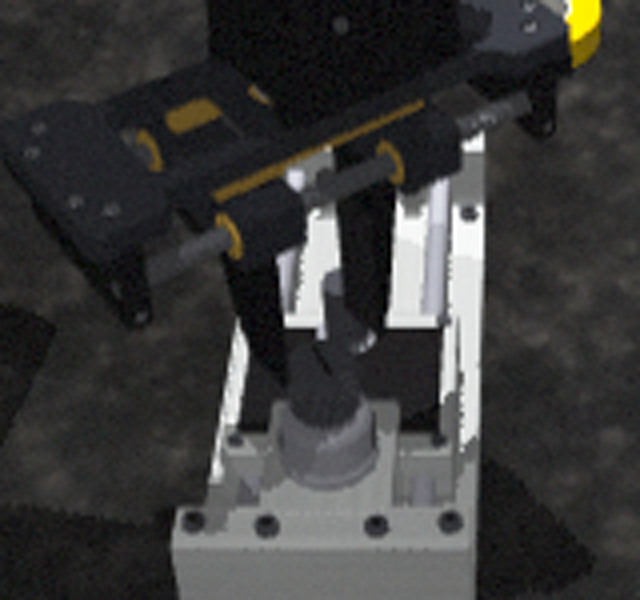

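```bash
python3 -c "
from h import *
W=get_calibration('wrist')
s,r=tool();print(s['eef_pos'],s['opening'],s['ft_force'])
h=onz(W,*crop(356,248,200,200,3),112)
print(h);print(r.T@(h-s['eef_pos']))
"
```

```text
[ 519.35111534 -218.51906056   90.99619046] 0.373984861478789 [ 0.16513548  0.70757967 -0.02139516]
[ 520.54625412 -220.53533276  112.        ]
[  2.28591645  -0.55809809 -21.00278167]
```

arm_command:
  targets:
    - [[0,0,0],[0.0005,-0.0008,0],160]
    - [[0,0,0],[0.0005,-0.0008,0],170]
    - [[0,0,0],[0.0005,-0.0008,0],180]
    - [[0,0,0],[0.0005,-0.0008,0],180]
    - [[0,0,0],[0.0005,-0.0008,0],180]

```text
t: 5.3
eef_pos: [520.1, -218.7, 90.7]
tcp_rot: [-3.142, 0.0, -1.272]
ft_force: [1.0, -0.1, 0.5]
opening: 0.295
```

```bash
python3 -c "
from h import *
s=env.state();print(s['eef_pos'],s['tcp_rot'],s['opening'],s['ft_force'],s['moment'])
p,d=read_camera('wrist');a=p[230:350,240:400];cv2.imwrite('pics/w4c.png',cv2.resize(a,None,fx=5,fy=5,interpolation=cv2.INTER_CUBIC))"
```

```text
[ 520.13555554 -218.69384872   90.66823158] [-3.14151113e+00  5.49348454e-05 -1.27221069e+00] 0.29547352670185006 [ 1.04198426 -0.1316455   0.46943513] [ 0.04631531  0.13139125 -0.05289138]
```

View pics/w4c.png

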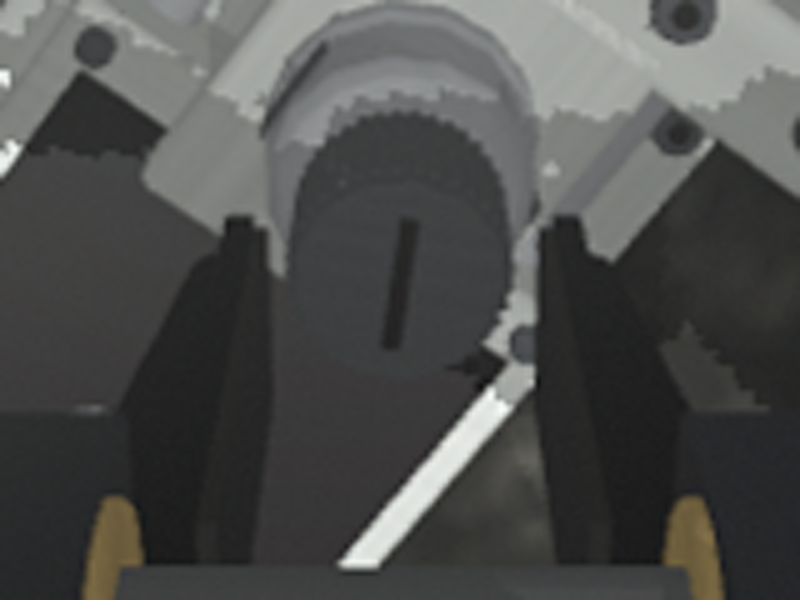

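arm_command:
  targets:
    - [[0,0,0],[0,-0.0004,0],182]
    - [[0,0,0],[0,-0.0004,0],184]
    - [[0,0,0],[0,-0.0004,0],186]
    - [[0,0,0],[0,-0.0004,0],186]

```text
t: 5.75
eef_pos: [520.5, -218.5, 90.7]
tcp_rot: [-3.142, 0.0, -1.272]
ft_force: [1.1, 0.2, -0.3]
opening: 0.268
```

arm_command:
  targets:
    - [[0,0,0],[0,0,0],188]
    - [[0,0,0],[0,0,0],188]

```text
t: 5.95
eef_pos: [520.5, -218.6, 90.7]
tcp_rot: [-3.142, 0.0, -1.272]
ft_force: [-0.0, -0.6, -0.3]
opening: 0.264
```

arm_command:
  targets:
    - [[0,0,0],[0,0,0],190]
    - [[0,0,0],[0,0,0],190]

```text
t: 6.15
eef_pos: [520.5, -218.6, 90.7]
tcp_rot: [-3.142, 0.0, -1.272]
ft_force: [0.8, 0.0, -0.3]
opening: 0.259
```

arm_command:
  targets:
    - [[0,0,0],[0,0,0],193]
    - [[0,0,0],[0,0,0],193]

```text
t: 6.35
eef_pos: [520.5, -218.6, 90.7]
tcp_rot: [-3.142, 0.0, -1.272]
ft_force: [0.4, 0.9, 1.0]
opening: 0.246
```

arm_command:
  targets:
    - [[0,0,0],[0,0,0],200]
    - [[0,0,0],[0,0,0],200]

```text
t: 6.55
eef_pos: [520.5, -218.5, 90.7]
tcp_rot: [-3.142, 0.0, -1.272]
ft_force: [-1.1, 0.2, 0.1]
opening: 0.217
```

```bash
python3 -c "
from h import *
p,d=read_camera('wrist');a=p[230:350,240:400];cv2.imwrite('pics/w5c.png',cv2.resize(a,None,fx=5,fy=5,interpolation=cv2.INTER_CUBIC))
p,d=read_camera('side');a=p[220:370,200:360];cv2.imwrite('pics/s5c.png',cv2.resize(a,None,fx=4,fy=4,interpolation=cv2.INTER_CUBIC));print(env.state()['opening'],env.state()['moment'])"
```

```text
0.2177168191870762 [0.0669812  0.1857124  0.00542638]
```

View pics/w5c.png

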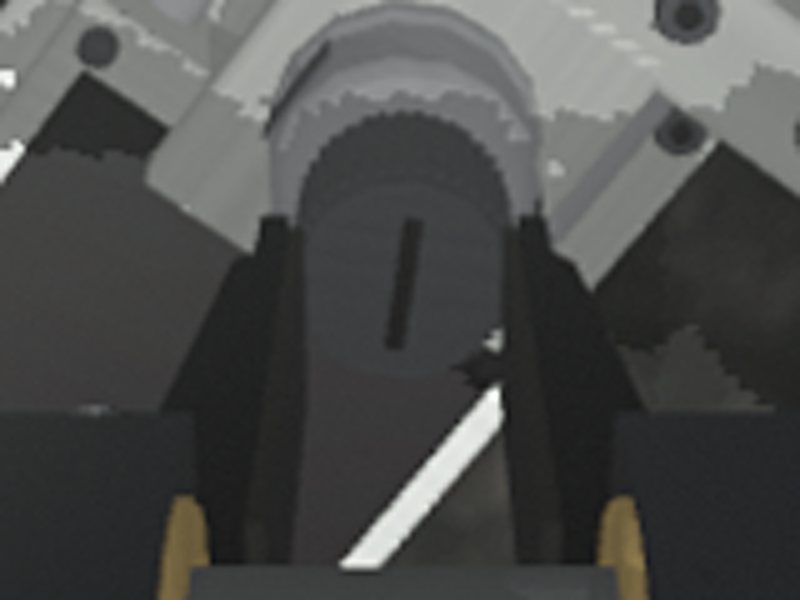

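View pics/s5c.png

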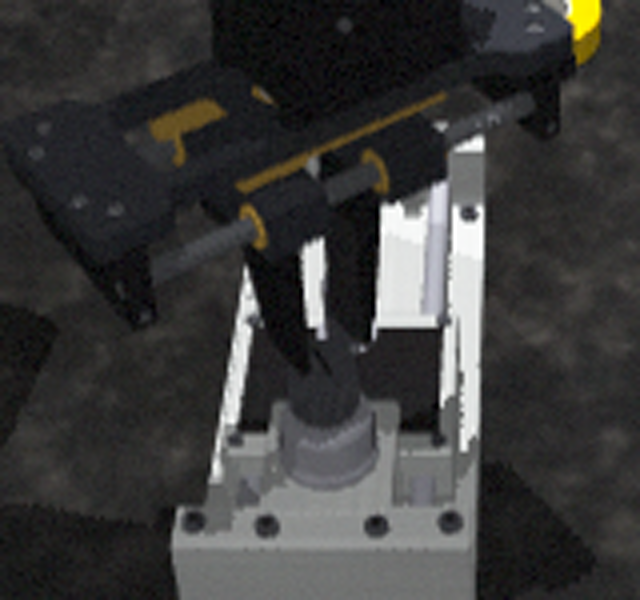

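```bash
cat >> h.py <<'E'
def proj(cal,P):
    f=240/np.tan(np.radians(cal["vfov"])/2); q=np.linalg.inv(cal["world_from_camera"])@np.append(P,1)
    return np.array([cal["cx"]+f*q[0]/q[2],cal["cy"]+f*q[1]/q[2]])
E
python3 -c "
from h import *
W=get_calibration('wrist');S=get_calibration('side')
s,r=tool();e=s['eef_pos']
for n,P in [('tcp',e)]+[('c%d%d'%(a,b),e+r@[a*10,b*10.5,0]) for a in(-1,1) for b in (-1,1)]+[('headtop',[520.2,-218.7,112]),('headbot',[520.2,-218.7,88])]:
    print(n,((proj(W,P)-[240,230])*5).round(),((proj(S,P)-[200,220])*4).round())
"
```

```text
tcp [397. 207.] [327. 401.]
c-1-1 [313. 282.] [336. 373.]
c-11 [482. 282.] [288. 397.]
c1-1 [310. 130.] [365. 404.]
c11 [484. 130.] [317. 429.]
headtop [400. 282.] [322. 360.]
headbot [400. 198.] [326. 406.]
```

```bash
python3 -c "
from h import *
W=get_calibration('wrist');s,r=tool();e=s['eef_pos']
p,d=read_camera('wrist')
f=240/np.tan(np.radians(W['vfov'])/2);T=W['world_from_camera']
def pt(u,v):
    z=d[v,u];P=T[:3,:3]@[(u-W['cx'])/f*z,(v-W['cy'])/f*z,z]+T[:3,3];return r.T@(P-e),P
for cx,cy in [(285,225),(275,235),(270,300),(530,225),(540,240),(530,300),(280,400),(403,300),(403,230),(520,450)]:
    u,v=round(240+cx/5),round(230+cy/5);a,b=pt(u,v);print((cx,cy),d[v,u],a.round(1),b.round(1))
"
```

```text
(285, 225) 180.62526 [ 11.8 -11.4 -32.7] [ 534.9 -226.4  123.4]
(275, 235) 178.66644 [ 11.6 -12.3 -34.8] [ 535.7 -226.   125.5]
(270, 300) 162.40141 [ 12.5 -11.6 -51.6] [ 535.3 -227.   142.2]
(530, 225) 180.63371 [ 11.8  13.7 -32.7] [ 510.9 -233.8  123.4]
(540, 240) 176.70448 [ 11.9  14.4 -36.8] [ 510.2 -234.2  127.4]
(530, 300) 164.3174 [ 11.6  12.5 -49.8] [ 512.  -233.3  140.5]
(280, 400) 148.74864 [ 10.4  -9.8 -66.5] [ 532.9 -225.6  157.2]
(403, 300) 198.66241 [ -3.5   0.9 -18.6] [ 518.6 -215.4  109.2]
(403, 230) 194.31468 [  5.8   0.9 -20.2] [ 521.3 -224.3  110.9]
(520, 450) 154.1387 [  3.5  10.9 -63. ] [ 511.1 -225.1  153.6]
```

arm_command:
  targets:
    - [[0,0,0],[0,0,0],165]
    - [[0,0,0],[0,0,0],165]
    - [[0,0,0],[0,0,0],165]
    - [[0,0,0],[0,0,0.001],165]
    - [[0,0,0],[0,0,0.002],165]
    - [[0,0,0],[0,0,0.003],165]

```text
t: 7.3
eef_pos: [520.5, -218.6, 87.5]
tcp_rot: [-3.142, 0.0, -1.272]
ft_force: [0.6, -0.0, -0.4]
opening: 0.354
```

arm_command:
  targets:
    - [[0,0,0],[0,0,0.001],165]
    - [[0,0,0],[0,0,0.002],165]
    - [[0,0,0],[0,0,0.003],165]
    - [[0,0,0],[0,0,0.003],165]

```text
t: 7.7
eef_pos: [520.5, -218.5, 84.5]
tcp_rot: [3.142, 0.0, -1.272]
ft_force: [0.3, -0.4, 0.1]
opening: 0.353
```

```bash
python3 -c "
from h import *
s=env.state();print(s['eef_pos'],s['ft_force'],s['opening'])
W=get_calibration('wrist');s,r=tool();e=s['eef_pos']
p,d=read_camera('wrist')
cv2.imwrite('pics/w6.png',p)
p,d=read_camera('side');a=p[220:370,200:360];cv2.imwrite('pics/s6c.png',cv2.resize(a,None,fx=4,fy=4,interpolation=cv2.INTER_CUBIC))"
```

```text
[ 520.45664229 -218.5437417    84.52949395] [ 0.2938143  -0.40563585  0.11067588] 0.35327059222692225
```

View pics/w6.png

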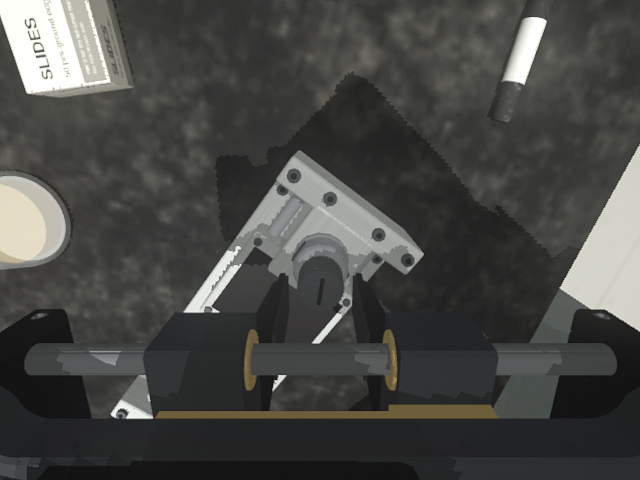

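View pics/s6c.png

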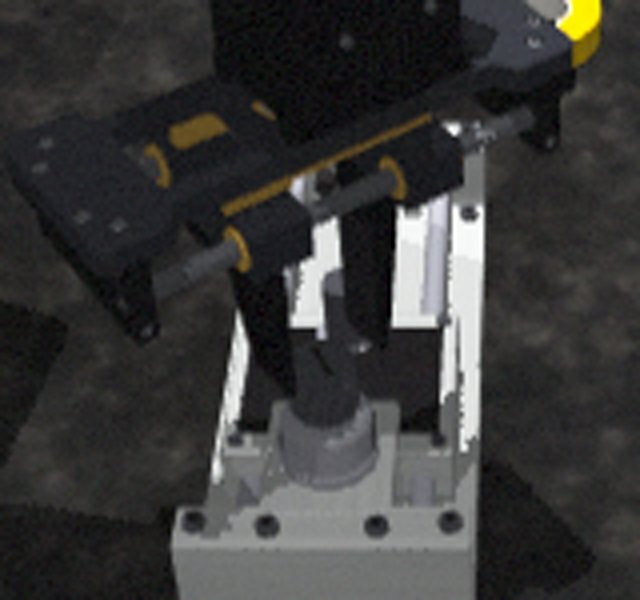

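arm_command:
  targets:
    - [[0,0,0],[0,0,0.002],165]
    - [[0,0,0],[0,0,0.004],165]
    - [[0,0,0],[0,0,0.006],165]
    - [[0,0,0],[0,0,0.008],165]
    - [[0,0,0],[0,0,0.008],165]

```text
t: 8.3
eef_pos: [520.4, -218.5, 76.3]
tcp_rot: [3.141, 0.0, -1.272]
ft_force: [-0.2, 0.1, -0.0]
opening: 0.356
```

arm_command:
  targets:
    - [[0,0,0],[0,0,0.002],165]
    - [[0,0,0],[0,0,0.004],165]
    - [[0,0,0],[0,0,0.006],165]
    - [[0,0,0],[0,0,0.008],165]
    - [[0,0,0],[0,0,0.008],165]

```text
t: 8.8
eef_pos: [520.4, -218.5, 68.3]
tcp_rot: [3.141, 0.0, -1.272]
ft_force: [-0.2, 0.9, 0.1]
opening: 0.354
```

```bash
python3 -c "
from h import *
s=env.state();print(s['eef_pos'],s['ft_force'],s['opening'])
p,d=read_camera('wrist');a=p[230:350,240:400];cv2.imwrite('pics/w7c.png',cv2.resize(a,None,fx=5,fy=5,interpolation=cv2.INTER_CUBIC))
p,d=read_camera('side');a=p[220:370,200:360];cv2.imwrite('pics/s7c.png',cv2.resize(a,None,fx=4,fy=4,interpolation=cv2.INTER_CUBIC))"
```

```text
[ 520.4076029  -218.47815988   68.34865689] [-0.16007732  0.93417213  0.14676431] 0.35357820820347635
```

View pics/w7c.png

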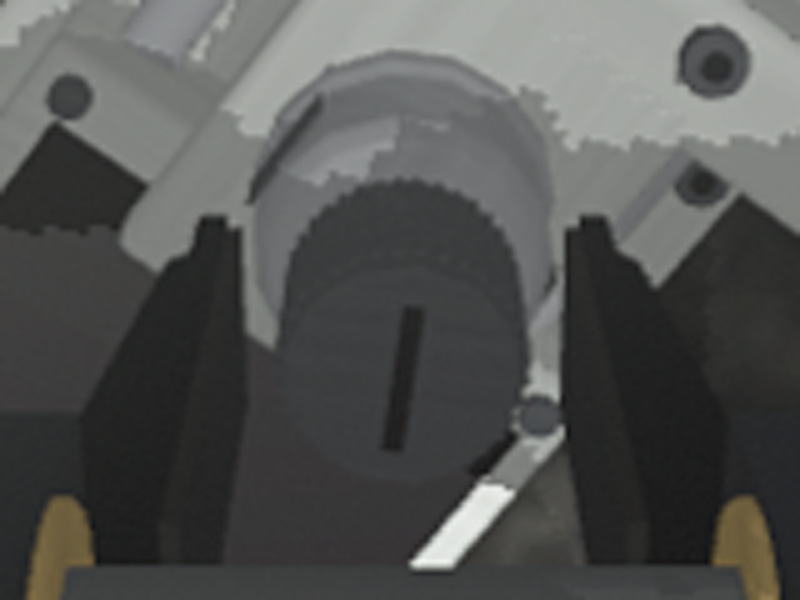

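View pics/s7c.png

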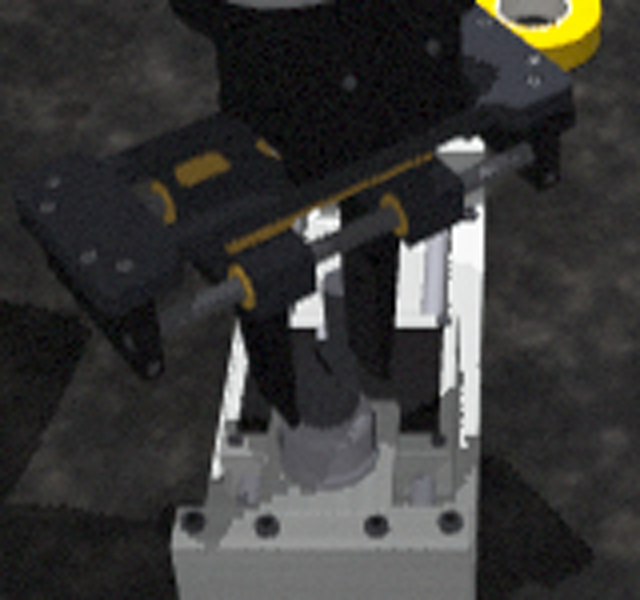

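```bash
python3 -c "
from h import *
W=get_calibration('wrist');s,r=tool();e=s['eef_pos']
p,d=read_camera('wrist')
f=240/np.tan(np.radians(W['vfov'])/2);T=W['world_from_camera']
v,u=np.mgrid[0:480,0:640];Q=np.stack([(u-W['cx'])/f*d,(v-W['cy'])/f*d,d],-1)@T[:3,:3].T+T[:3,3]
t=(Q-e)@r
for y0,y1,x0,x1 in [(265,320,270,290),(265,320,350,372)]:
  m=np.zeros(d.shape,bool);m[y0:y1,x0:x1]=1;m&=(d>0)&(t[...,2]<-20)&(abs(t[...,1])>14)&(abs(t[...,1])<40)&(abs(t[...,0])<16)
  q=t[m];print(len(q),q[:,2].max(),np.sort(q[:,2])[-12:].round(1),np.percentile(abs(q[:,1]),[1,50]),q[:,0].max())
m=(abs(u-322)<10)&(abs(v-305)<8);print(np.median(Q[m][:,2]))
"
```

```text
811 -28.684879747990948 [-29.9 -29.9 -29.8 -29.8 -29.7 -29.7 -29.6 -29.6 -29.4 -29.3 -28.9 -28.7] [16.02627782 17.65952883] 12.609993783764605
811 -28.380707097533918 [-29.9 -29.7 -29.7 -29.7 -29.7 -29.6 -29.6 -29.3 -29.2 -29.2 -29.  -28.4] [17.298295   18.94932398] 12.63124602681466
110.21738535094013
```

arm_command:
  targets:
    - [[0,0,0],[0,-0.0002,0.002],165]
    - [[0,0,0],[0,-0.0002,0.004],165]
    - [[0,0,0],[0,-0.0002,0.006],165]
    - [[0,0,0],[0,-0.0002,0.007],170]
    - [[0,0,0],[0,-0.0002,0.007],180]
    - [[0,0,0],[0,-0.0002,0.007],184]
    - [[0,0,0],[0,-0.0002,0.007],184]

```text
t: 9.65
eef_pos: [520.7, -218.5, 61.7]
tcp_rot: [-3.141, -0.0, -1.272]
ft_force: [0.2, 1.0, 0.6]
opening: 0.278
```

arm_command:
  targets:
    - [[0,0,0],[0,0,0],186]
    - [[0,0,0],[0,0,0],186]

```text
t: 9.85
eef_pos: [520.7, -218.5, 61.7]
tcp_rot: [-3.141, -0.0, -1.272]
ft_force: [0.1, 0.3, 0.6]
opening: 0.272
```

arm_command:
  targets:
    - [[0,0,0],[0,0,0],188]
    - [[0,0,0],[0,0,0],188]

```text
t: 10.05
eef_pos: [520.6, -218.5, 61.7]
tcp_rot: [3.141, 0.0, -1.272]
ft_force: [-0.9, -0.1, 1.1]
opening: 0.266
```

arm_command:
  targets:
    - [[0,0,0],[0,0,0],189]
    - [[0,0,0],[0,0,0],189]

```text
t: 10.25
eef_pos: [520.5, -218.5, 61.7]
tcp_rot: [3.141, 0.0, -1.272]
ft_force: [-2.4, -1.4, 1.1]
opening: 0.26
```

arm_command:
  targets:
    - [[0,0,0],[0,0,0],190]
    - [[0,0,0],[0,0,0],190]

```text
t: 10.45
eef_pos: [520.5, -218.5, 61.7]
tcp_rot: [3.141, 0.0, -1.272]
ft_force: [-2.9, -1.8, 2.1]
opening: 0.256
```

arm_command:
  targets:
    - [[0,0,0],[0,0,0],192]
    - [[0,0,0],[0,0,0],192]

```text
t: 10.65
eef_pos: [520.5, -218.5, 61.7]
tcp_rot: [3.141, 0.0, -1.272]
ft_force: [-2.9, -2.2, 2.8]
opening: 0.257
```

arm_command:
  targets:
    - [[0,0,0],[0,0.0002,0],200]
    - [[0,0,0],[0,0.0002,0],220]
    - [[0,0,0],[0,0.0002,0],255]
    - [[0,0,0],[0,0.0002,0],255]

```text
t: 11.05
eef_pos: [520.5, -218.5, 61.7]
tcp_rot: [-3.142, 0.0, -1.272]
ft_force: [-3.6, -0.4, 2.2]
opening: 0.256
```

```bash
cat >> h.py <<'E'
def st():
    s,r=tool(); print("t%.2f"%s["t"],s["eef_pos"].round(2),"yaw%.3f"%s["tcp_rot"][2],"Fw",s["ft_force"].round(1),"Ftool",(r.T@s["ft_force"]).round(1),"M",s["moment"].round(2),"op%.3f"%s["opening"],"j6 %.2f"%s["joints"][5])
E
python3 -c "
from h import *
st()"
```

```text
t11.05 [ 520.51 -218.53   61.66] yaw-1.272 Fw [-3.6 -0.4  2.2] Ftool [-0.7  3.6 -2.2] M [-0.2   0.77  0.01] op0.256 j6 2.33
```

arm_command:
  targets:
    - [[0,0,0],[0,0.0002,-0.001],255]
    - [[0,0,0],[0,0.0002,-0.002],255]
    - [[0,0,0],[0,0.0002,-0.003],255]
    - [[0,0,0],[0,0.0002,-0.004],255]
    - [[0,0,0],[0,0.0002,-0.004],255]

```text
t: 11.55
eef_pos: [520.4, -218.6, 65.6]
tcp_rot: [-3.141, 0.0, -1.272]
ft_force: [1.0, -1.9, -6.2]
opening: 0.254
```

```bash
python3 -c "
from h import *
st()
p,d=read_camera('side');a=p[220:370,200:360];cv2.imwrite('pics/s8c.png',cv2.resize(a,None,fx=4,fy=4,interpolation=cv2.INTER_CUBIC))"
```

```text
t11.55 [ 520.45 -218.57   65.65] yaw-1.272 Fw [ 1.  -1.9 -6.2] Ftool [ 2.1 -0.4  6.2] M [-0.14 -0.06 -0.05] op0.254 j6 2.33
```

View pics/s8c.png

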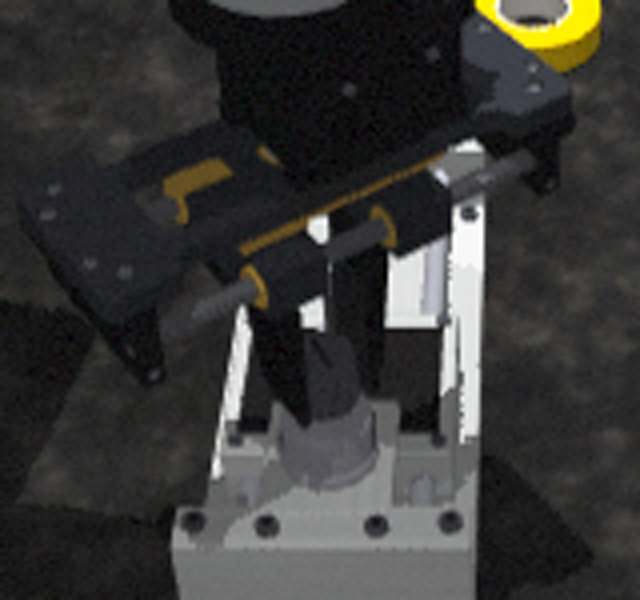

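arm_command:
  targets:
    - [[0,0,0],[0,0,-0.001],255]
    - [[0,0,0],[0,0,-0.002],255]
    - [[0,0,0],[0,0,-0.003],255]
    - [[0,0,0],[0,0,-0.004],255]
    - [[0,0,0],[0,0,-0.004],255]

```text
t: 12.1
eef_pos: [520.4, -218.6, 69.8]
tcp_rot: [-3.141, -0.0, -1.272]
ft_force: [2.6, -0.6, -7.9]
opening: 0.254
```

arm_command:
  targets:
    - [[0,0,0],[0,0,-0.0005],255]
    - [[0,0,0],[0,0,-0.0005],255]

```text
t: 12.3
eef_pos: [520.4, -218.6, 70.2]
tcp_rot: [-3.141, -0.0, -1.272]
ft_force: [2.6, 0.2, -8.5]
opening: 0.261
```

arm_command:
  targets:
    - [[0,0,0],[0,0,-0.0005],255]
    - [[0,0,0],[0,0,-0.0005],255]

```text
t: 12.5
eef_pos: [520.4, -218.6, 70.7]
tcp_rot: [-3.141, 0.0, -1.272]
ft_force: [4.2, 1.0, -8.7]
opening: 0.258
```

```bash
python3 -c "
from h import *
st()"
```

```text
t12.50 [ 520.44 -218.6    70.71] yaw-1.272 Fw [ 4.2  1.  -8.7] Ftool [ 0.2 -4.3  8.7] M [ 0.14 -0.5  -0.02] op0.258 j6 2.33
```

arm_command:
  targets:
    - [[0,0,0],[0,-0.0002,-0.0004],255]
    - [[0,0,0],[0,-0.0002,-0.0004],255]

```text
t: 12.7
eef_pos: [520.4, -218.6, 71.0]
tcp_rot: [3.141, 0.0, -1.272]
ft_force: [2.9, 0.2, -8.3]
opening: 0.255
```

arm_command:
  targets:
    - [[0,0,0],[0,0,-0.0004],255]
    - [[0,0,0],[0,0,-0.0004],255]

```text
t: 12.9
eef_pos: [520.4, -218.6, 71.5]
tcp_rot: [3.142, 0.0, -1.272]
ft_force: [1.8, -0.1, -8.6]
opening: 0.259
```

arm_command:
  targets:
    - [[0,0,0],[0,0,-0.0004],255]
    - [[0,0,0],[0,0,-0.0004],255]

```text
t: 13.1
eef_pos: [520.4, -218.6, 71.9]
tcp_rot: [3.142, 0.0, -1.272]
ft_force: [2.3, -0.5, -8.2]
opening: 0.256
```

```bash
python3 -c "
from h import *
st()"
```

```text
t13.10 [ 520.42 -218.57   71.86] yaw-1.272 Fw [ 2.3 -0.5 -8.2] Ftool [ 1.1 -2.1  8.2] M [-0.09 -0.23  0.01] op0.256 j6 2.33
```

arm_command:
  targets:
    - [[0,0,0],[0,0,-0.0004],255]
    - [[0,0,0],[0,0,-0.0004],255]

```text
t: 13.3
eef_pos: [520.4, -218.6, 72.3]
tcp_rot: [3.142, 0.0, -1.272]
ft_force: [1.4, -1.0, -8.9]
opening: 0.258
```

arm_command:
  targets:
    - [[0,0,0],[0,0,-0.0004],255]
    - [[0,0,0],[0,0,-0.0004],255]

```text
t: 13.5
eef_pos: [520.4, -218.6, 72.6]
tcp_rot: [3.141, 0.0, -1.272]
ft_force: [2.3, -1.3, -10.9]
opening: 0.257
```

arm_command:
  targets:
    - [[0,0,0],[0,0,-0.0004],255]
    - [[0,0,0],[0,0,-0.0004],255]

```text
t: 13.7
eef_pos: [520.4, -218.5, 72.8]
tcp_rot: [3.141, 0.0, -1.272]
ft_force: [1.2, -0.8, -13.2]
opening: 0.258
```

```bash
python3 -c "
from h import *
st()"
```

```text
t13.70 [ 520.43 -218.55   72.82] yaw-1.272 Fw [  1.2  -0.8 -13.2] Ftool [ 1.1 -0.9 13.2] M [-0.22 -0.32  0.03] op0.258 j6 2.33
```

arm_command:
  targets:
    - [[0,0,-0.05],[0,0,-0.0004],255]
    - [[0,0,-0.1],[0,0,-0.0006],255]
    - [[0,0,-0.15],[0,0,-0.0007],255]
    - [[0,0,-0.15],[0,0,-0.0007],255]

```text
t: 14.1
eef_pos: [520.5, -218.5, 73.5]
tcp_rot: [-3.142, 0.0, -1.122]
ft_force: [4.1, -1.7, -15.8]
opening: 0.252
```

```bash
python3 -c "
from h import *
st()"
```

```text
t14.10 [ 520.52 -218.52   73.45] yaw-1.122 Fw [  4.1  -1.7 -15.8] Ftool [ 3.3 -3.  15.8] M [-0.16 -0.54  0.09] op0.252 j6 2.18
```

arm_command:
  targets:
    - [[0,0,-0.1],[0.0002,-0.0002,-0.0003],255]
    - [[0,0,-0.2],[0.0002,-0.0002,-0.0006],255]
    - [[0,0,-0.3],[0.0002,-0.0002,-0.001],255]
    - [[0,0,-0.3],[0.0002,-0.0002,-0.001],255]

```text
t: 14.5
eef_pos: [520.7, -218.4, 74.5]
tcp_rot: [-3.141, 0.001, -0.822]
ft_force: [4.1, 1.1, -15.7]
opening: 0.255
```

```bash
python3 -c "
from h import *
st()"
```

```text
t14.50 [ 520.7  -218.38   74.48] yaw-0.822 Fw [  4.1   1.1 -15.7] Ftool [ 2.  -3.7 15.7] M [ 0.14 -0.5   0.1 ] op0.255 j6 1.88
```

arm_command:
  targets:
    - [[0,0,-0.1],[0.0001,-0.0002,-0.00035],255]
    - [[0,0,-0.2],[0.0001,-0.0002,-0.0007],255]
    - [[0,0,-0.3],[0.0001,-0.0002,-0.00105],255]
    - [[0,0,-0.4],[0.0001,-0.0002,-0.0014],255]
    - [[0,0,-0.4],[0.0001,-0.0002,-0.0014],255]

```text
t: 15.0
eef_pos: [520.9, -218.2, 75.9]
tcp_rot: [-3.141, 0.001, -0.424]
ft_force: [3.8, 2.8, -16.8]
opening: 0.259
```

```bash
python3 -c "
from h import *
st()"
```

```text
t15.00 [ 520.91 -218.17   75.92] yaw-0.424 Fw [  3.8   2.8 -16.8] Ftool [ 2.3 -4.1 16.8] M [ 0.43 -0.68  0.13] op0.259 j6 1.48
```

arm_command:
  targets:
    - [[0,0,-0.1],[0.0002,-0.0003,-0.0003],255]
    - [[0,0,-0.2],[0.0002,-0.0003,-0.00065],255]
    - [[0,0,-0.3],[0.0002,-0.0003,-0.001],255]
    - [[0,0,-0.4],[0.0002,-0.0003,-0.00135],255]
    - [[0,0,-0.5],[0.0002,-0.0003,-0.0017],255]
    - [[0,0,-0.5],[0.0002,-0.0003,-0.0017],255]

```text
t: 15.6
eef_pos: [520.9, -217.8, 77.6]
tcp_rot: [-3.14, 0.001, 0.075]
ft_force: [4.0, 4.8, -15.6]
opening: 0.258
```

```bash
python3 -c "
from h import *
st()"
```

```text
t15.60 [ 520.94 -217.77   77.6 ] yaw0.075 Fw [  4.    4.8 -15.6] Ftool [ 4.4 -4.5 15.6] M [ 0.65 -0.52  0.04] op0.258 j6 0.98
```

arm_command:
  targets:
    - [[0,0,-0.1],[0.0004,-0.0003,-0.00035],255]
    - [[0,0,-0.2],[0.0004,-0.0003,-0.0007],255]
    - [[0,0,-0.3],[0.0004,-0.0003,-0.00105],255]
    - [[0,0,-0.4],[0.0004,-0.0003,-0.0014],255]
    - [[0,0,-0.5],[0.0004,-0.0003,-0.00175],255]
    - [[0,0,-0.5],[0.0004,-0.0003,-0.00175],255]

```text
t: 16.2
eef_pos: [520.9, -217.4, 79.3]
tcp_rot: [-3.139, 0.001, 0.574]
ft_force: [0.2, 3.8, -14.4]
opening: 0.255
```

```bash
python3 -c "
from h import *
st()"
```

```text
t16.20 [ 520.86 -217.37   79.27] yaw0.574 Fw [  0.2   3.8 -14.4] Ftool [ 2.2 -3.1 14.4] M [0.68 0.07 0.12] op0.255 j6 0.48
```

arm_command:
  targets:
    - [[0,0,0],[0,0,0.0008],255]
    - [[0,0,0],[0,0,0.0016],255]
    - [[0,0,0],[0,0,0.0024],255]
    - [[0,0,0],[0,0,0.0024],255]

```text
t: 16.6
eef_pos: [520.9, -217.4, 77.1]
tcp_rot: [-3.14, 0.001, 0.572]
ft_force: [-2.5, 5.1, -11.0]
opening: 0.255
```

```bash
python3 -c "
from h import *
st()"
```

```text
t16.60 [ 520.91 -217.41   77.13] yaw0.572 Fw [ -2.5   5.1 -11. ] Ftool [ 0.6 -5.6 11. ] M [0.84 0.4  0.07] op0.255 j6 0.49
```

arm_command:
  targets:
    - [[0,0,0],[0,0,0.0005],255]
    - [[0,0,0],[0,0,0.001],255]
    - [[0,0,0],[0,0,0.001],255]

```text
t: 16.9
eef_pos: [520.9, -217.4, 76.2]
tcp_rot: [-3.14, 0.001, 0.572]
ft_force: [-2.0, 5.5, -9.9]
opening: 0.259
```

```bash
python3 -c "
from h import *
st()"
```

```text
t16.90 [ 520.89 -217.38   76.18] yaw0.572 Fw [-2.   5.5 -9.9] Ftool [ 1.3 -5.7 10. ] M [0.94 0.43 0.12] op0.259 j6 0.49
```

arm_command:
  targets:
    - [[0,0,0],[0,0,0.0003],255]
    - [[0,0,0],[0,0,0.0003],255]

```text
t: 17.1
eef_pos: [520.9, -217.4, 76.0]
tcp_rot: [-3.14, 0.001, 0.572]
ft_force: [-1.8, 5.8, -9.6]
opening: 0.255
```

arm_command:
  targets:
    - [[0,0,0],[0,0,0.0003],255]
    - [[0,0,0],[0,0,0.0003],255]

```text
t: 17.3
eef_pos: [520.9, -217.4, 75.8]
tcp_rot: [-3.14, 0.001, 0.572]
ft_force: [-2.8, 6.3, -7.8]
opening: 0.252
```

```bash
python3 -c "
from h import *
st()"
```

```text
t17.30 [ 520.93 -217.41   75.82] yaw0.572 Fw [-2.8  6.3 -7.8] Ftool [ 1.  -6.8  7.8] M [0.97 0.55 0.04] op0.252 j6 0.49
```

arm_command:
  targets:
    - [[0,0,-0.1],[0,-0.0003,-0.0004],255]
    - [[0,0,-0.2],[0,-0.0003,-0.0008],255]
    - [[0,0,-0.3],[0,-0.0003,-0.0012],255]
    - [[0,0,-0.3],[0,-0.0003,-0.0012],255]

```text
t: 17.7
eef_pos: [520.7, -217.2, 77.0]
tcp_rot: [-3.14, 0.0, 0.875]
ft_force: [-2.2, 5.7, -9.1]
opening: 0.259
```

```bash
python3 -c "
from h import *
st()"
```

```text
t17.70 [ 520.75 -217.2    76.99] yaw0.875 Fw [-2.2  5.7 -9.1] Ftool [ 2.9 -5.3  9.1] M [0.89 0.48 0.01] op0.259 j6 0.18
```

arm_command:
  targets:
    - [[0,0,0],[0,-0.0002,0.0002],255]
    - [[0,0,0],[0,-0.0002,0.0002],185]
    - [[0,0,0],[0,-0.0002,0.0002],180]
    - [[0,0,0],[0,-0.0002,0.0002],170]
    - [[0,0,0],[0,-0.0002,0.0002],160]
    - [[0,0,0],[0,-0.0002,0.0002],140]
    - [[0,0,0],[0,-0.0002,0.0002],140]

```text
t: 18.4
eef_pos: [521.6, -217.9, 76.9]
tcp_rot: [3.141, -0.0, 0.877]
ft_force: [0.6, -0.2, -0.6]
opening: 0.439
```

```bash
python3 -c "
from h import *
st()
p,d=read_camera('side');a=p[220:370,200:360];cv2.imwrite('pics/s9c.png',cv2.resize(a,None,fx=4,fy=4,interpolation=cv2.INTER_CUBIC))
p,d=read_camera('wrist');cv2.imwrite('pics/w9.png',p)"
```

```text
t18.40 [ 521.62 -217.93   76.88] yaw0.877 Fw [ 0.6 -0.2 -0.6] Ftool [0.2 0.6 0.6] M [-0.06  0.14  0.01] op0.439 j6 0.18
```

View pics/s9c.png

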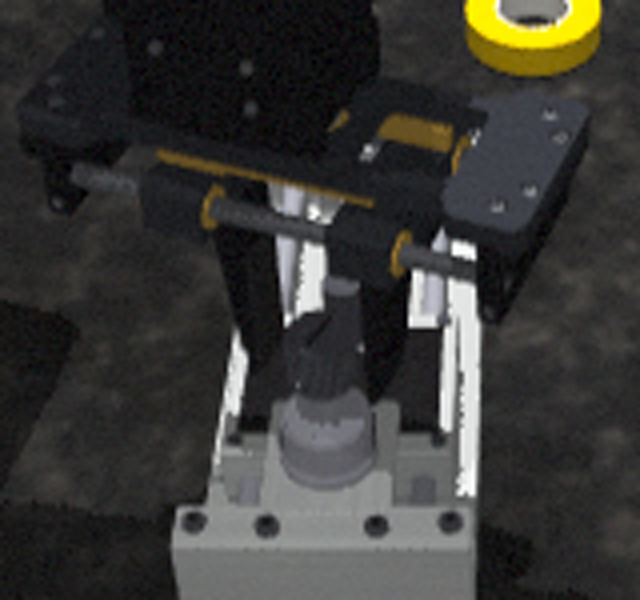

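View pics/w9.png

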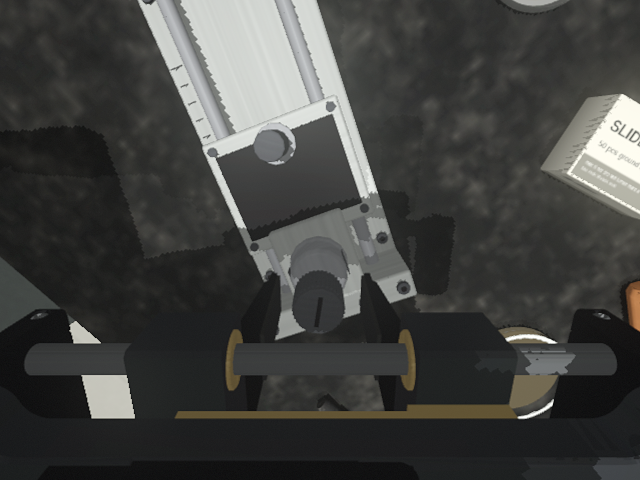

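```bash
python3 -c "
from h import *
p,d=read_camera('wrist');W=get_calibration('wrist');T=W['world_from_camera']
f=240/np.tan(np.radians(W['vfov'])/2);v,u=np.mgrid[0:480,0:640];Q=np.stack([(u-W['cx'])/f*d,(v-W['cy'])/f*d,d],-1)@T[:3,:3].T+T[:3,3]
print('head',np.median(Q[295:312,308:330].reshape(-1,3),0),'post',np.median(Q[140:152,262:278].reshape(-1,3),0), onz(W,269,146,78))
st()"
```

```text
head [ 522.96546683 -214.21365711  124.85508828] post [ 547.18539883 -142.67555398   76.03508552] [ 547.03688638 -142.78840952   78.        ]
t18.55 [ 521.46 -217.78   76.68] yaw0.878 Fw [-0.3  0.  -0.6] Ftool [-0.2 -0.3  0.6] M [-0.13  0.13 -0.04] op0.450 j6 0.18
```

arm_command:
  targets:
    - [[0,0,0],[0,0,-0.01],140]
    - [[0,0,0],[0,0,-0.025],140]
    - [[0,0,0],[0,0,-0.045],140]
    - [[0,0,0],[0,0,-0.055],140]
    - [[0,0,0],[0,0,-0.055],140]

```text
t: 19.05
eef_pos: [522.0, -218.0, 133.2]
tcp_rot: [3.139, -0.001, 0.878]
ft_force: [0.7, 0.2, -0.7]
opening: 0.45
```

```bash
python3 -c "
from h import *
p,d=read_camera('wrist');W=get_calibration('wrist');T=W['world_from_camera']
cv2.imwrite('pics/w10.png',p)
f=240/np.tan(np.radians(W['vfov'])/2);v,u=np.mgrid[0:480,0:640];Q=np.stack([(u-W['cx'])/f*d,(v-W['cy'])/f*d,d],-1)@T[:3,:3].T+T[:3,3]
np.save('pics/Q10.npy',Q)
st()
go(547.7,-142.8,132,1.222)"
```

```text
t19.10 [ 521.51 -217.77  132.09] yaw0.878 Fw [-0.3  0.1 -0.7] Ftool [-0.1 -0.3  0.7] M [-0.05  0.13 -0.01] op0.446 j6 0.18
turn [ 1.200e-03 -1.000e-04 -3.442e-01] shift [ 0.0744 -0.0277  0.0001]
```

View pics/w10.png

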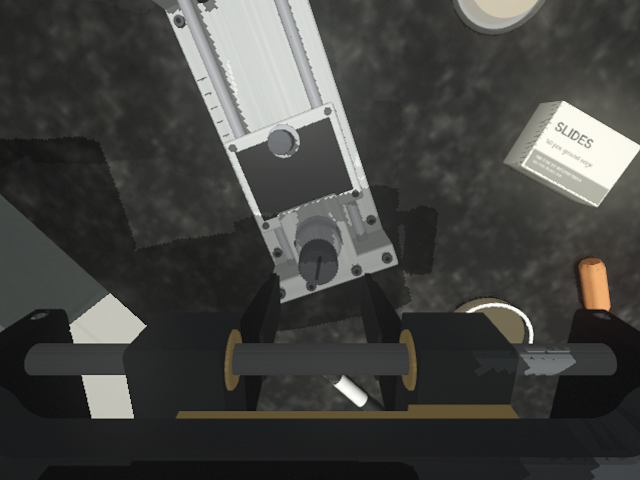

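The head now reads 14.7 mm above home, so the screw is threaded out and let go. Next I move over the post.

arm_command:
  targets:
    - [[0,0,-0.344],[0.074,-0.028,0],140]
    - [[0,0,-0.344],[0.074,-0.028,0],140]
    - [[0,0,-0.344],[0.074,-0.028,0],140]
    - [[0,0,-0.344],[0.074,-0.028,0],140]
    - [[0,0,-0.344],[0.074,-0.028,0],140]

```text
t: 19.6
eef_pos: [546.8, -143.0, 131.0]
tcp_rot: [-3.141, -0.0, 1.22]
ft_force: [-1.3, 0.0, -0.4]
opening: 0.453
```

arm_command:
  targets:
    - [[0,0,0],[0,0,0.02],140]
    - [[0,0,0],[0,0,0.04],140]
    - [[0,0,0],[0,0,0.05],140]
    - [[0,0,0],[0,0,0.05],140]

```text
t: 20.0
eef_pos: [546.3, -143.1, 80.4]
tcp_rot: [-3.139, -0.0, 1.22]
ft_force: [-0.2, -0.2, -0.3]
opening: 0.451
```

```bash
python3 -c "
from h import *
st()
go(547.2,-142.8,82,1.222)
p,d=read_camera('wrist');cv2.imwrite('pics/w11.png',p)"
```

```text
t20.00 [ 546.33 -143.14   80.36] yaw1.220 Fw [-0.2 -0.2 -0.3] Ftool [-0.2 -0.1  0.3] M [-0.11  0.05 -0.  ] op0.451 j6 -0.02
turn [-0.0025 -0.0001 -0.0018] shift [ 0.0006  0.0007 -0.0016]
```

View pics/w11.png

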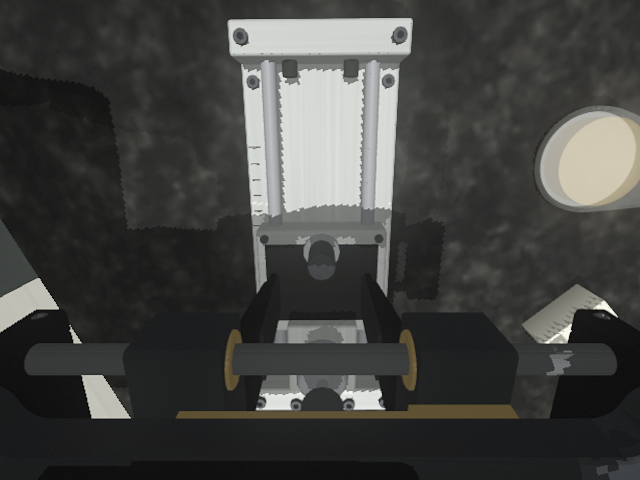

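arm_command:
  targets:
    - [[0,0,0],[0.001,0.0005,0.012],140]
    - [[0,0,0],[0.001,0.0005,0.024],150]
    - [[0,0,0],[0.001,0.0005,0.03],150]
    - [[0,0,0],[0.001,0.0005,0.036],150]
    - [[0,0,0],[0.001,0.0005,0.036],150]

```text
t: 20.55
eef_pos: [547.6, -141.9, 44.8]
tcp_rot: [-3.14, -0.0, 1.222]
ft_force: [0.4, -1.3, -0.2]
opening: 0.409
```

arm_command:
  targets:
    - [[0,0,0],[0,0,0.004],150]
    - [[0,0,0],[0,0,0.008],150]
    - [[0,0,0],[0,0,0.01],150]
    - [[0,0,0],[0,0,0.01],180]
    - [[0,0,0],[0,0,0.01],190]
    - [[0,0,0],[0,0,0.01],190]

```text
t: 21.15
eef_pos: [548.0, -142.1, 35.8]
tcp_rot: [3.141, -0.0, 1.222]
ft_force: [-0.4, 0.1, -0.2]
opening: 0.263
```

```bash
python3 -c "
from h import *
st()
p,d=read_camera('wrist');a=p[200:320,240:400];cv2.imwrite('pics/w12c.png',cv2.resize(a,None,fx=5,fy=5,interpolation=cv2.INTER_CUBIC))"
```

```text
t21.15 [ 548.01 -142.15   35.76] yaw1.222 Fw [-0.4  0.1 -0.2] Ftool [-0.1 -0.4  0.2] M [-0.07  0.1   0.04] op0.263 j6 -0.02
```

View pics/w12c.png

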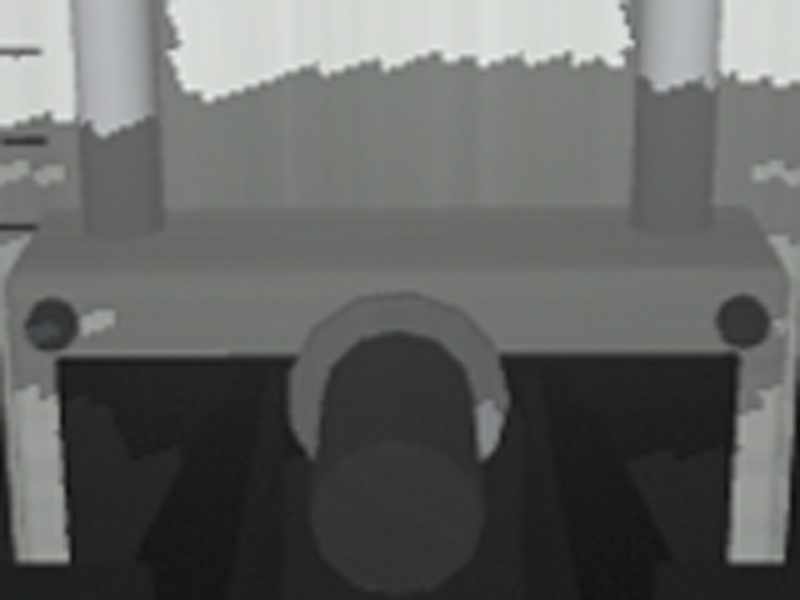

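arm_command:
  targets:
    - [[0,0,0],[0,-0.0004,0],200]
    - [[0,0,0],[0,-0.0004,0],206]
    - [[0,0,0],[0,-0.0004,0],210]
    - [[0,0,0],[0,-0.0004,0],210]

```text
t: 21.6
eef_pos: [547.4, -141.9, 35.7]
tcp_rot: [-3.141, -0.0, 1.222]
ft_force: [-1.1, 0.4, 0.5]
opening: 0.177
```

arm_command:
  targets:
    - [[0,0,0],[0,0,0],225]
    - [[0,0,0],[0,0,0],225]

```text
t: 21.8
eef_pos: [547.4, -141.9, 35.7]
tcp_rot: [-3.141, -0.0, 1.222]
ft_force: [-1.5, 0.5, 1.7]
opening: 0.18
```

```bash
python3 -c "
from h import *
st()"
```

```text
t21.80 [ 547.44 -141.91   35.66] yaw1.222 Fw [-1.5  0.5  1.7] Ftool [-0.1 -1.6 -1.7] M [ 0.02  0.37 -0.04] op0.180 j6 -0.02
```

Post gripped (opening 0.18, about 17 mm). I'll pull it along tool +x.

arm_command:
  targets:
    - [[0,0,0],[0.003,0,0],255]
    - [[0,0,0],[0.008,0,0],255]
    - [[0,0,0],[0.014,0,0],255]
    - [[0,0,0],[0.02,0,0],255]
    - [[0,0,0],[0.02,0,0],255]

```text
t: 22.3
eef_pos: [554.6, -122.0, 35.7]
tcp_rot: [-3.141, -0.001, 1.223]
ft_force: [-2.0, 3.0, 3.7]
opening: 0.176
```

```bash
python3 -c "
from h import *
st()"
```

```text
t22.30 [ 554.61 -122.02   35.65] yaw1.223 Fw [-2.   3.   3.7] Ftool [ 2.1 -2.9 -3.7] M [ 0.45  0.46 -0.02] op0.176 j6 0.01
```

arm_command:
  targets:
    - [[0,0,0],[0.006,-0.0001,0],255]
    - [[0,0,0],[0.014,-0.0001,0],255]
    - [[0,0,0],[0.022,-0.0002,0],255]
    - [[0,0,0],[0.03,-0.0002,0],255]
    - [[0,0,0],[0.036,-0.0003,0],255]
    - [[0,0,0],[0.04,-0.0003,0],255]
    - [[0,0,0],[0.04,-0.0003,0],255]

```text
t: 23.0
eef_pos: [568.0, -84.6, 35.6]
tcp_rot: [-3.142, -0.001, 1.222]
ft_force: [-2.5, 3.4, 4.3]
opening: 0.178
```

```bash
python3 -c "
from h import *
st()"
```

```text
t23.00 [567.99 -84.63  35.64] yaw1.222 Fw [-2.5  3.4  4.3] Ftool [ 2.4 -3.6 -4.3] M [0.49 0.63 0.02] op0.178 j6 0.08
```

Travelled about 61 mm so far. On to the stop.

arm_command:
  targets:
    - [[0,0,0],[0.006,-0.0001,0],255]
    - [[0,0,0],[0.014,-0.0002,0],255]
    - [[0,0,0],[0.022,-0.0002,0],255]
    - [[0,0,0],[0.028,-0.0003,0],255]
    - [[0,0,0],[0.032,-0.0003,0],255]
    - [[0,0,0],[0.034,-0.0003,0],255]
    - [[0,0,0],[0.034,-0.0003,0],255]

```text
t: 23.7
eef_pos: [579.3, -52.9, 35.7]
tcp_rot: [3.141, -0.001, 1.222]
ft_force: [-2.6, 3.0, 4.0]
opening: 0.178
```

arm_command:
  targets:
    - [[0,0,0],[0.001,0,0],255]
    - [[0,0,0],[0.002,0,0],255]
    - [[0,0,0],[0.002,0,0],255]

```text
t: 24.0
eef_pos: [579.8, -51.6, 35.7]
tcp_rot: [3.142, -0.0, 1.222]
ft_force: [-3.1, 0.9, 3.9]
opening: 0.178
```

```bash
python3 -c "
from h import *
st()"
```

```text
t24.00 [579.81 -51.63  35.66] yaw1.222 Fw [-3.1  0.9  3.9] Ftool [-0.2 -3.2 -3.9] M [-0.08  0.75 -0.06] op0.178 j6 0.15
```

arm_command:
  targets:
    - [[0,0,0],[0.001,0,0],255]
    - [[0,0,0],[0.002,0,0],255]
    - [[0,0,0],[0.002,0,0],255]

```text
t: 24.3
eef_pos: [580.5, -49.6, 35.6]
tcp_rot: [3.142, -0.0, 1.222]
ft_force: [-3.6, -0.5, 3.8]
opening: 0.178
```

arm_command:
  targets:
    - [[0,0,0],[0.001,0,0],255]
    - [[0,0,0],[0.002,0,0],255]
    - [[0,0,0],[0.002,0,0],255]

```text
t: 24.6
eef_pos: [581.2, -47.7, 35.7]
tcp_rot: [3.142, -0.0, 1.222]
ft_force: [-4.2, -0.3, 3.6]
opening: 0.177
```

```bash
python3 -c "
from h import *
st()"
```

```text
t24.60 [581.2  -47.72  35.65] yaw1.222 Fw [-4.2 -0.3  3.6] Ftool [-1.7 -3.9 -3.6] M [-0.25  0.82 -0.04] op0.177 j6 0.15
```

arm_command:
  targets:
    - [[0,0,0],[0.001,0,0],255]
    - [[0,0,0],[0.001,0,0],255]

```text
t: 24.8
eef_pos: [581.2, -47.6, 35.6]
tcp_rot: [-3.141, 0.001, 1.222]
ft_force: [-5.6, -7.8, 4.7]
opening: 0.18
```

arm_command:
  targets:
    - [[0,0,0],[0.001,0,0],255]
    - [[0,0,0],[0.001,0,0],255]

```text
t: 25.0
eef_pos: [581.2, -47.5, 35.6]
tcp_rot: [-3.141, 0.002, 1.222]
ft_force: [-7.8, -13.6, 5.5]
opening: 0.178
```

```bash
python3 -c "
from h import *
st()"
```

```text
t25.00 [581.22 -47.51  35.58] yaw1.222 Fw [ -7.8 -13.6   5.5] Ftool [-15.5  -2.7  -5.5] M [-2.59  1.64 -0.02] op0.178 j6 0.16
```

At the stop: the push force has risen to 15 N and the tool no longer advances. I'll relax, open and rise.

arm_command:
  targets:
    - [[0,0,0],[-0.001,0,0],255]
    - [[0,0,0],[-0.0015,0,0],200]
    - [[0,0,0],[-0.0015,0,0],170]
    - [[0,0,0],[-0.0015,0,0],150]
    - [[0,0,0],[-0.0015,0,0],150]
    - [[0,0,0],[-0.0015,0,0],150]

```text
t: 25.6
eef_pos: [581.5, -47.2, 35.5]
tcp_rot: [3.141, -0.0, 1.222]
ft_force: [0.9, -0.2, -1.2]
opening: 0.407
```

arm_command:
  targets:
    - [[0,0,0],[0,0,-0.01],150]
    - [[0,0,0],[0,0,-0.03],150]
    - [[0,0,0],[0,0,-0.06],150]
    - [[0,0,0],[0,0,-0.1],150]
    - [[0,0,0],[0,0,-0.13],150]
    - [[0,0,0],[0,0,-0.13],150]
    - [[0,0,0],[0,0,-0.13],150]

```text
t: 26.3
eef_pos: [581.4, -47.3, 166.5]
tcp_rot: [3.14, -0.0, 1.222]
ft_force: [-0.3, -1.1, -0.3]
opening: 0.409
```

```bash
python3 -c "
from h import *
st()
p,d=read_camera('side');a=p[230:390,220:360];cv2.imwrite('pics/s13c.png',cv2.resize(a,None,fx=4,fy=4,interpolation=cv2.INTER_CUBIC))
p,d=read_camera('top');a=p[240:370,230:440];cv2.imwrite('pics/t13c.png',cv2.resize(a,None,fx=3,fy=3,interpolation=cv2.INTER_CUBIC))
p,d=read_camera('wrist');cv2.imwrite('pics/w13.png',p)"
```

```text
t26.30 [581.37 -47.28 166.48] yaw1.222 Fw [-0.3 -1.1 -0.3] Ftool [-1.1  0.1  0.3] M [-0.1   0.04 -0.  ] op0.409 j6 0.15
```

View pics/s13c.png

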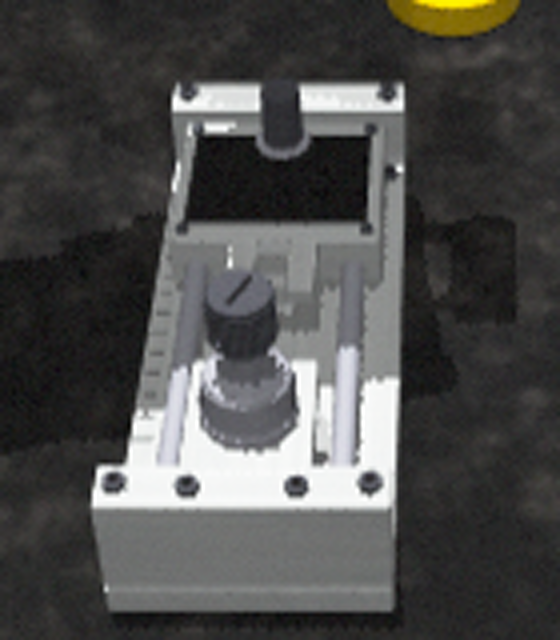

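View pics/t13c.png

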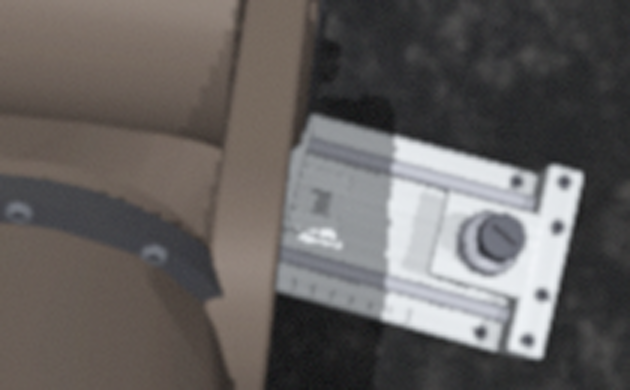

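View pics/w13.png

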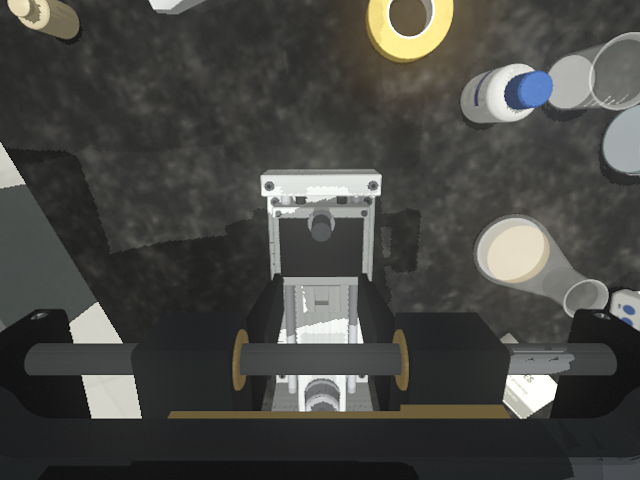

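The side view shows the screw standing up at about (240,300) in the crop, with the carriage against the end-block bumpers. In the wrist view the flask and bottle are upright. I'll do one numeric check before handing in.

```bash
python3 -c "
from h import *
S=get_calibration('side');W=get_calibration('wrist')
a=onz(S,*crop(281,82,220,230,4),78);print('side post',a,np.hypot(*(a-[547.8,-139.1,78])[:2]))
b=onz(W,320,231,78);print('wrist post',b,np.hypot(*(b-[547.2,-142.8,78])[:2]))
print('side head if z=127',onz(S,*crop(241,292,220,230,4),127), 'post top px', crop(281,82,220,230,4))
p,d=read_camera('side');T=S['world_from_camera'];f=240/np.tan(np.radians(S['vfov'])/2)
for u,v in [(279,302),(280,303),(281,304)]:
  z=d[v,u];print((T[:3,:3]@[(u-S['cx'])/f*z,(v-S['cy'])/f*z,z]+T[:3,3]).round(1))
env.job_done(); st()"
```

```text
side post [582.00646888 -44.20800154  78.        ] 100.86909281663482
wrist post [580.09672425 -46.65979449  78.        ] 101.61266447277156
side head if z=127 [ 520.12409049 -218.74116529  127.        ] post top px (289.875, 250.125)
[ 519.4 -216.6  126.6]
[ 520.3 -218.7  126.2]
[ 520.9 -222.3  127.2]
the job is handed in; nothing more can be done
the job is handed in; nothing more can be done
```

The screw is threaded out and staying up by itself, and the carriage is at its far stop. I handed the job in at about 26.5 s of the 69 s, and no verdict was reported.

**What I did:**
- **Pull:** I gripped the screw head and pulled it up. It met the thread about 11 mm up.
- **Turn:** I turned it counter-clockwise about 2 rad at 13 to 17 N of pull, to about 17.6 mm. I then let it down through the play and turned it another 0.3 rad before letting go.
- **Slide:** I gripped the post, slid the carriage until it would not advance and the push had risen to about 15 N, then released and rose clear.

**Last checks:**
- **Screw height:** the head's top face reads about 126.2 to 127.2 mm in the side camera, against 112 mm at home. That is roughly 14 to 15 mm up, where at least 13 mm is needed. The wrist camera, just after I let go, gave a rise of 14.7 mm.
- **Carriage travel:** 100.1 mm from the arm's own position, and 100.9 and 101.6 mm from the side and wrist cameras. More than 96 mm is needed.
- **Robot and bystanders:** the gripper is clear and its force readings are near zero. The flask and the bottle were upright in the last picture.

**What disagreed:** the visible fingertips sit about 30 mm behind the reported tool point. My first closing of the gripper was therefore in the air above the head, without contact. I measured the offset from the camera depth and worked with it from then on. The camera depth also read about 2 mm low on heights: 110.2 mm for the head top at home, against the stated 112 mm.

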